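# Seat the plane iron in the honing jig and lock it

### The arm

A 6-joint arm with a two-finger parallel gripper is mounted at the origin on the work surface. World frame = base frame: x ahead of the robot, y to its left, z up, the work surface at z = 0. Lengths are in mm, angles in degrees, forces in N, time in s.
With the tool pointing down it reaches from about 350 to 850 mm from the base axis. Payload 8.1 kg.
Tool frame: the origin (TCP) lies midway between the tips of the shut fingers; the grasp point (between the pads) lies hold_point_z behind it (hold_point_z is the distance from the TCP to the grasp point, in mm); z points along the fingers, x is the direction in which the jaws open and shut, and the axes are right-handed (so a half turn about z gives the same grasp; the last joint's range is limited). The gripper opens to 85 mm and grips with 20 to 120 N. Pads are 22 mm wide; open, the fingers measure 114 mm over their backs; the gripper's body (76 mm by 85 mm) begins 54 mm behind the grasp point. The pads swing forward as they close: fully open they stand 13 mm farther back than shut.
Start: joints at [67.472, 7.471, 85.268, -0, 87.261, -4.893], TCP at [181.756, 571.813, 204.892] pointing down, gripper open.
Joint ranges: [-169.43, 169.43], [-51.17, 129.36], [1.28, 143.12], [-76.62, 256.62], [0, 156.53], [-152.29, 152.29]. Speed limits (degrees/s): [136.94, 136.94, 159.86, 180, 180, 180].

### API

Orientations are given as [roll, pitch, yaw] about the fixed x, y, z axes, in that order (R = Rz(yaw) Ry(pitch) Rx(roll)).
In Python, from bench import * gives the robot as it stands.
- The arm moves only by the shell command python3 -m pendant 'ROWS' [OPENING] [FORCE]. ROWS is JSON, a list that holds one entry, the list of rows, each a list of 4 numbers: the shift along the tool's x, y, z normalised to -1 to 1, where 1 is 0.02 m, then the turn about the tool's z normalised to -1 to 1, where 1 is 0.08 rad. A call has exactly 10 rows; each row shifts and turns the pose as measured when the row begins, along the tool's axes as they then stand; what a row does not reach is not made up. A row lasts 1/12 s, in which the tool goes at most 41.7 mm and 7.16 degrees, less where a joint would pass 70% of its speed; a pose out of reach is approached as far as the arm can. A call with a number of a shift or a turn outside -1 to 1 is refused whole. A call with a gripper value outside its range is refused whole. OPENING is the gripper's target within -1 to 1 (fully open at 1, half-way at 0, shut at -1), set as the call begins (- or left out, the last holds). The fingers move at their own pace and stop on an object; FORCE is the grip in N (left out, the last holds). Time passes only in rows, so rows that do not move let the fingers close, or fill a call up. It gives the time, the measured TCP pose, the force and the opening at its end, in the units of the state.
- sense(): the state, without advancing time (a new reading comes with each control period).
- snapshot(name): name is "scene" or "top" or "wrist"; returns the picture (480x640x3 uint8, red, green, blue); there is no depth.
- calibration(name): a dict with "mtx" (3x3 intrinsics, pixels), "world_to_cam" (4x4, takes a point from world to camera coordinates); the wrist camera has in their place "hand_eye" (4x4, takes a point from camera to tool coordinates, whose origin is the TCP and whose axes are the tool frame's). Camera axes: x right, y down, z forward; pixel columns grow to the right and rows downward; lengths in mm; the calibration is good to about 2 mm. A picture is of the moment at which its call begins: read the wrist's pose just before it. calibration takes no time and is no camera call.
- hand_in(): hands the job in, once; it reports no verdict.
The state is a dict: "time": time; "joint_pos": joint angles; "qd": joint speeds; "joint_efforts": joint torques, N m; "tool_pos": TCP position; "tcp_rot": TCP orientation; "ft_force": force on the tool from outside, world axes, zero at the start; "wrist_torque": the same for the moment, N m; "finger_gap": finger opening in mm.
Only numpy, scipy, OpenCV 4.12 (cv2) and the standard library are available. Lean on these libraries where they do the work, as an engineer would, in place of code of your own. Each camera call takes 0.05 s, during which the arm holds its last target.

### The job

Take the plane iron from its wooden rest and lay it flat and gently on the bed of the blue honing jig, between the cheeks and with its notch over the brass pin; the cheeks leave no room for fingers at its long sides, so put it down on the way, for instance across the grey hone, and take it again by its two ends. With the blade seated and let go, knock the red lock peg fully home with the held brass mallet, never with the gripper, then set the mallet back on the bench, clear of the jig. Leave the other things on the bench alone.

Things in the scene. Friction and masses are not known exactly. Their poses are not given: they have to be found in the camera images.
- blade_c (a point): Centre (half-way up) of the steel plane iron, a flat blade 62 long (x) x 50 wide (y) x 7 thick (z), about 150 g. x points to the end with the notch: an open U-shaped notch in the middle of that end, 11 wide and 14 deep. The bright honed edge is at the other end. Sizes in mm
- blade: The plane iron; its origin is in its underside, 3.5 below blade_c. Sizes in mm
- rest (a point): Middle of the top face of the fixed wooden rest on which the blade lies at first, 22 above the bench; axes as the blade's. It is 34 wide (y), so the blade's long sides overhang by 8. End walls (34 wide, 29 higher than this face) stand 3.5 beyond the blade's ends: here it can be gripped only across its 50 width. Foot 100 x 60, 6 high. Sizes in mm
- hone_top (a point): Middle of the top face of the fixed grey stone hone, 30 above the bench; the stone is 140 long (x) x 44 wide (y), its wooden base 160 x 60 and 8 high. A handy flat place to put the blade down; laid across the stone its ends overhang by 9 each. Sizes in mm
- seat (a point): Middle of the top face of the jig's aluminium bed (44 in x, 50 in y), 30 above the bench; z up. A seated blade has its centre 3.5 above this point and its x axis (notch) along this x; its ends then overhang the bed by 9 each. The brass locating pin stands at x = +24, y = 0: 7 in diameter, coned tip, its top 14 above the bed. Sizes in mm
- jig: The fixed blue honing jig; origin on the bench 30 below seat, same axes. Cheeks 44 long (x), 10 thick, their tops 52 above the bench, stand along both long sides of the bed, 54 apart inside: between them the blade can be held only by its ends. Base plate 12 high, x -65 to 65, y -57 to 93. The lock peg stands at x = 0, y = +68. Sizes in mm
- peg_top (a point): Centre of the top of the lock peg's red cap (18 across, 8 high), in a dark iron collar (32 across, top 48 above the bench) on the jig. This point is 61 above the bench when the peg is fully up and 49 when fully home (1 above the collar); it moves with the peg. Sizes in mm
- lockpeg (a joint): How far the lock peg is driven down, in m: 0 fully up, 0.012 fully home against its stop. It is stiff (about 6 N) and stays where it is left
- mallet_grip (a point): Centre of the place to hold the brass-headed mallet: in its handle (16 wide in y, 20 high), 34 behind the head's axis. It stands on one striking face, handle level, 25 above the bench; x points along the handle to the head, z up. Head: upright cylinder 36 across, 50 high; the handle ends 126 behind the head's axis. About 280 g, mostly head. Sizes in mm
- mallet_face (a point): Centre of the lower striking face of the mallet's head, 25 below and 34 ahead (x) of mallet_grip. Sizes in mm
- mallet: The whole mallet; its origin is at mallet_face. Sizes in mm
- lifeboat: Bystander, not to be disturbed: cedar model lifeboat on its cradle, 150 x 52 x 61; sizes in mm, origin in the middle of its underside
- tin_lid: Bystander, not to be disturbed: red tin lid with a knob, 68 across, 24 high; sizes in mm, origin in the middle of its underside
- funnel: Bystander, not to be disturbed: copper funnel model standing on its mouth, 80 across, 70 high; sizes in mm, origin in the middle of its underside
- sandblock: Bystander, not to be disturbed: cork sanding block, 90 x 50 x 30; sizes in mm, origin in the middle of its underside
- oilcan: Bystander, not to be disturbed: green tin can, 66 across, 100 high; sizes in mm, origin in the middle of its underside
- brush: Bystander, not to be disturbed: small brush lying flat; sizes in mm, origin in the middle of its underside
Not all that is in view belongs to the job. Leave any pink or turquoise look-alike of the mallet alone.

How it is judged:
By the outcome, as a careful person would: the job done as asked, in the order asked, and still so for the second after the job is handed in, with the robot touching nothing.
It also fails if it takes over 72 s, if anything falls off the work surface, if the arm or the gripper's body presses on something with over 40 N, if the wrist force passes 120 N, or if a joint passes its speed limit or range.

## Working session

There is one attempt and no reset: what is moved stays moved. The work goes in short steps, Python scripts to look and compute and a shell command to move; the robot and the scene stay as the last step left them, time stands still between calls to the robot, and variables do not carry over. Pictures are saved under pics/ and viewed, and the job is handed in when it is done.

```bash
ls; mkdir -p pics; python3 - <<'E'
from bench import *
import cv2
print(sense())
for n in ["scene","top","wrist"]:
    im=snapshot(n); cv2.imwrite(f"pics/{n}0.png",im[:,:,::-1])
    print(n,calibration(n))
E
```

```text
pics
{'time': 0.0, 'joint_pos': array([ 6.74714560e+01,  7.51377633e+00,  8.53309991e+01, -5.88822492e-05,
        8.72616271e+01, -4.89344968e+00]), 'qd': array([-0.01907349, -0.08442777, -0.0204044 ,  0.04822411,  0.08105202,
        0.06583842]), 'joint_efforts': array([ 2.45190618e-03, -5.69375503e+01, -5.00566328e+01,  7.42427551e-05,
        1.45146161e-02,  4.48860499e-05]), 'tool_pos': array([181.52070619, 571.24328336, 203.84188228]), 'tcp_rot': array([-1.79990982e+02,  1.06019775e-01,  7.23649169e+01]), 'ft_force': array([-0.05505365, -0.61769319,  0.01137233]), 'wrist_torque': array([ 0.02179614, -0.02472457, -0.0300296 ]), 'finger_gap': 85.4769394796808}
scene {'mtx': array([[479.21453595,   0.        , 321.95163837],
       [  0.        , 479.21453595, 239.48192185],
       [  0.        ,   0.        ,   1.        ]]), 'world_to_cam': array([[ 2.56276210e-01,  9.66439136e-01,  1.78297722e-02,
        -1.44289115e+02],
       [ 5.96982011e-01, -1.43743919e-01, -7.89271920e-01,
        -3.09699735e+02],
       [-7.60220351e-01,  2.12915670e-01, -6.13784926e-01,
         1.
[... 449 characters left out ...]
+02],
       [ 9.26592493e-02,  1.76868998e-03, -9.95696307e-01,
         1.21241240e+03],
       [ 0.00000000e+00,  0.00000000e+00,  0.00000000e+00,
         1.00000000e+00]])}
wrist {'mtx': array([[347.75104329,   0.        , 322.36007991],
       [  0.        , 347.75104329, 234.38235536],
       [  0.        ,   0.        ,   1.        ]]), 'hand_eye': array([[ 9.99999920e-01,  2.86483432e-04, -2.79595577e-04,
         9.47209868e-01],
       [-1.85570950e-04,  9.50627481e-01,  3.10334267e-01,
        -7.88078948e+01],
       [ 3.54696865e-04, -3.10334191e-01,  9.50627458e-01,
        -1.69260098e+02],
       [ 0.00000000e+00,  0.00000000e+00,  0.00000000e+00,
         1.00000000e+00]])}
```

View pics/scene0.png

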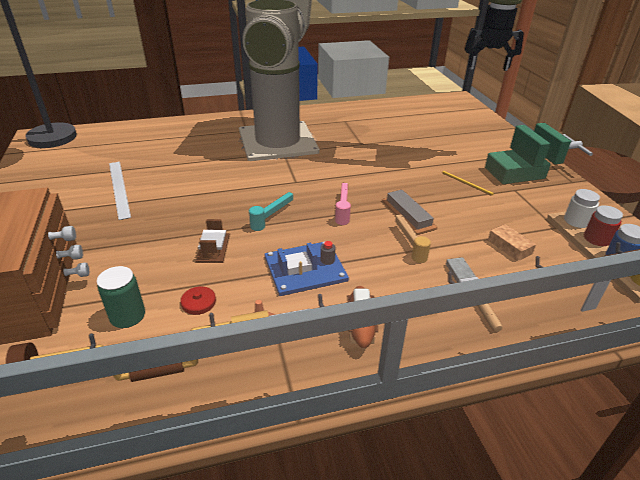

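View pics/top0.png

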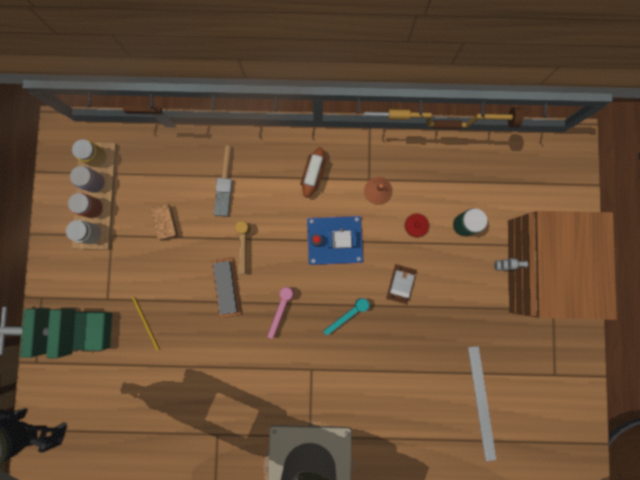

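View pics/wrist0.png

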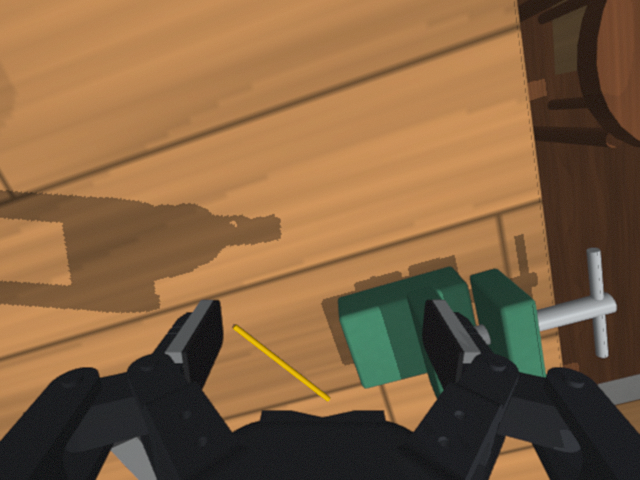

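```bash
python3 -c "
import bench;print([n for n in dir(bench) if n[0]!='_'])"; python3 - <<'E'
import cv2
im=cv2.imread('pics/top0.png')
cv2.imwrite('pics/top0z.png',cv2.resize(im[60:360,120:520],None,fx=2,fy=2,interpolation=cv2.INTER_CUBIC))
E
```

```text
['PlanningError', 'calibration', 'hand_in', 'hold_point_z', 'sense', 'snapshot']
```

View pics/top0z.png

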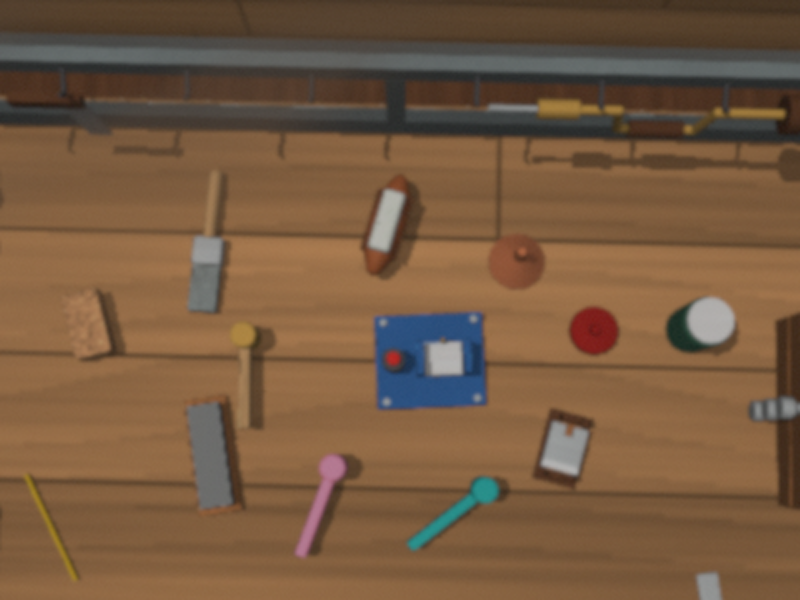

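```bash
cat > h.py <<'E'
from bench import *
import numpy as np, cv2
from scipy.spatial.transform import Rotation as Rot
def T_wrist(s):
    T=np.eye(4);T[:3,:3]=Rot.from_euler('xyz',s['tcp_rot'],degrees=True).as_matrix();T[:3,3]=s['tool_pos'];return T
def cam(name,s=None):
    c=calibration(name);K=c['mtx']
    return K,(np.linalg.inv(c['world_to_cam']) if name!='wrist' else T_wrist(s)@c['hand_eye'])
def px2w(C,uv,z):
    K,T=C;uv=np.atleast_2d(np.array(uv,float))
    d=np.c_[(uv-K[:2,2])/np.diag(K)[:2],np.ones(len(uv))]@T[:3,:3].T
    o=T[:3,3];return o+d*((z-o[2])/d[:,2])[:,None]
def w2px(C,P):
    K,T=C;q=(np.atleast_2d(P)-T[:3,3])@T[:3,:3];p=q@K.T;return p[:,:2]/p[:,2:]
def delta(P,yaw=None,s=None):
    "tool-frame shift in units of 20 mm and turn in units of .08 rad"
    s=s or sense();T=T_wrist(s);d=T[:3,:3].T@(np.array(P,float)-T[:3,3])
    o=[round(x/20,2) for x in d]
    if yaw is not None:
        e=(yaw-s['tcp_rot'][2]+90)%180-90
        # tool z points down: positive tool-z turn lowers world yaw
        o.append(round(-np.radians(e)/.08,2)); 
    print('rows total',o,'tool',s['tool_pos'].round(1),s['tcp_rot'].round(2),'t',round(s['time'],2),'F',s['ft_force'].round(1),'gap',round(s['finger_gap'],1))
E
python3 - <<'E'
from h import *
print('hold',hold_point_z)
C=cam('top')
for n,uv,z in [('head',(241.5,228),50),('handle end',(243,273),30),('rest blade',(402.5,284.5),29),('notch',(404.5,276),29),('hone',(226,287),30),('hone e1',(221,261),30),('hone e2',(231,312),30),('bed',(342.5,239.5),30),('peg',(318,239.5),61),('funnel',(378,190),35),('lid',(417,225),12),('oil',(468,223),50),('boat',(314,172),30),('pinkhead',(287,294),50),('pink tail',(270,337),25),('turq head',(363,305),50),('turq tail',(326,332),25),('jigBL',(309,264),12),('jigTL',(308,219),12),('jigTR',(361,217),12),('jigBR',(363,262),12),('sand',(164,222),30)]:
    print(n,px2w(C,uv,z)[0].round(1))
E
```

```text
hold 18.700000000000003
head [631.4 197.8  50. ]
handle end [511.5 192.5  30. ]
rest blade [ 490.5 -238.9   29. ]
notch [ 513.5 -244.1   29. ]
hone [472.8 236.8  30. ]
hone e1 [542.5 253.4  30. ]
hone e2 [406.4 220.6  30. ]
bed [608.6 -74.6  30. ]
peg [604.1  -8.4  61. ]
funnel [ 746.6 -168.9   35. ]
lid [ 655.5 -280.8   12. ]
oil [ 659.  -410.1   50. ]
boat [794.    7.7  30. ]
pinkhead [458.3  70.3  50. ]
pink tail [342.3 114.3  25. ]
turq head [ 434.1 -131.3   50. ]
turq tail [358.9 -35.4  25. ]
jigBL [540.7  15.4  12. ]
jigTL [665.3  21.5  12. ]
jigTR [ 674.3 -125.4   12. ]
jigBR [ 549.6 -132.8   12. ]
sand [645.4 413.7  30. ]
```

```bash
python3 - <<'E'
from h import *
delta([440,230,200],72)
E
```

```text
rows total [np.float64(-12.35), np.float64(17.48), np.float64(0.22), np.float64(0.08)] tool [181.6 571.4 204.1] [-1.7999e+02  8.0000e-02  7.2370e+01] t 0.15 F [-0.5 -0.6  0.3] gap 85.1
```

```bash
python3 -m pendant '[[[-0.6,0.85,0,0],[-0.6,0.85,0,0],[-0.6,0.85,0,0],[-0.6,0.85,0,0],[-0.6,0.85,0,0],[-0.6,0.85,0,0],[-0.6,0.85,0,0],[-0.6,0.85,0,0],[-0.6,0.85,0,0],[-0.6,0.85,0,0]]]' 1 60; python3 -c "
from h import *
delta([440,230,200],72)"
```

```text
time: 0.98
tool_pos: [307.7, 399.3, 199.6]
tcp_rot: [-179.8, 0.4, 72.8]
ft_force: [0.6, 0.6, 0.0]
finger_gap: 85.5
rows total [np.float64(-6.13), np.float64(8.83), np.float64(-0.0), np.float64(0.17)] tool [307.7 399.3 199.6] [-179.81    0.45   72.76] t 0.98 F [0.6 0.6 0. ] gap 85.5
```

```bash
python3 -m pendant '[[[-0.65,0.95,0.12,0],[-0.65,0.95,0.12,0],[-0.65,0.95,0.12,0],[-0.65,0.95,0.12,0],[-0.65,0.95,0.12,0],[-0.65,0.95,0.12,0],[-0.65,0.95,0.12,0],[-0.65,0.95,0.12,0],[-0.65,0.95,0.12,0],[-0.3,0.4,0,0]]]'; python3 -c "
from h import *
s=sense();im=snapshot('wrist');cv2.imwrite('pics/w1.png',im[:,:,::-1]);np.save('pics/w1.npy',dict(s));delta([600,-75,170],72)"
```

```text
time: 1.82
tool_pos: [446.7, 217.2, 175.1]
tcp_rot: [-179.7, 0.6, 72.7]
ft_force: [0.3, 0.4, 0.1]
finger_gap: 85.4
rows total [np.float64(-11.64), np.float64(11.64), np.float64(0.33), np.float64(0.15)] tool [447.1 216.6 175.3] [-179.72    0.61   72.7 ] t 1.87 F [ 1.2 -2.  -0.4] gap 85.2
```

View pics/w1.png

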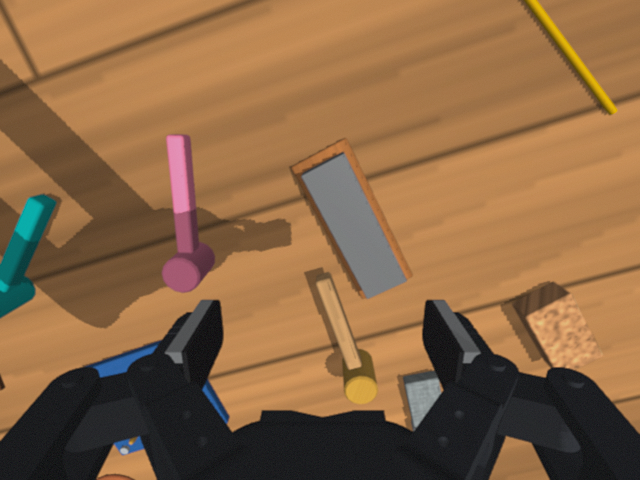

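```bash
python3 - <<'E'
from h import *
s=np.load('pics/w1.npy',allow_pickle=True).item();C=cam('wrist',s)
im=cv2.imread('pics/w1.png');hsv=cv2.cvtColor(im,cv2.COLOR_BGR2HSV)
m=cv2.inRange(hsv,(90,10,70),(130,90,190));m[:120]=0;m[310:]=0;m[:,:290]=0;m[:,:]=m
n,l,st,c=cv2.connectedComponentsWithStats(m);i=1+st[1:,4].argmax();print(st[i],c[i])
ct=cv2.findContours((l==i).astype('uint8'),0,1)[0][0][:,0]
P=px2w(C,ct,30)[:,:2].astype('float32');r=cv2.minAreaRect(P);print('hone',r,cv2.boxPoints(r).round(1).tolist())
m=cv2.inRange(hsv,(20,120,120),(32,255,255));m[:360]=0
n,l,st,c=cv2.connectedComponentsWithStats(m);i=1+st[1:,4].argmax();print(st[i],c[i],px2w(C,c[i],50))
# handle top at z35
for uv in [(319,280),(330,276),(342,352),(357,350)]: print(uv,px2w(C,uv,35).round(1))
E
```

```text
[433 301  16   9  29] [441.10344828 303.03448276]
hone ((573.6361083984375, 303.5039367675781), (18.413692474365234, 5.210495948791504), 44.96379089355469) [[565.2999877929688, 298.79998779296875], [569.0, 295.20001220703125], [582.0, 308.20001220703125], [578.2999877929688, 311.8999938964844]]
[345 376  32  27 645] [360.51937984 389.21550388] [[635.05499486 199.6336688   50.        ]]
(319, 280) [[510.7 193.2  35. ]]
(330, 276) [[509.7 204.7  35. ]]
(342, 352) [[596.7 191.5  35. ]]
(357, 350) [[598.9 207.2  35. ]]
```

```bash
python3 -m pendant '[[[-0.97,0.97,0,0],[-0.97,0.97,0,0],[-0.97,0.97,0,0],[-0.97,0.97,0,0],[-0.97,0.97,0,0],[-0.97,0.97,0,0],[-0.97,0.97,0,0],[-0.97,0.97,0,0],[-0.97,0.97,0,0],[-0.97,0.97,0,0]]]'; python3 -c "
from h import *
delta([590,-75,170],72)"
```

```text
time: 2.7
tool_pos: [575.7, -26.0, 175.1]
tcp_rot: [-179.4, 0.3, 73.2]
ft_force: [0.6, 0.2, -0.3]
finger_gap: 85.2
rows total [np.float64(-2.14), np.float64(1.4), np.float64(0.25), np.float64(0.25)] tool [575.7 -26.  175.1] [-179.42    0.34   73.16] t 2.7 F [ 0.6  0.2 -0.3] gap 85.2
```

```bash
python3 -m pendant '[[[-0.5,0.3,0.4,0],[-0.5,0.3,0.4,0],[-0.5,0.3,0.4,0],[-0.5,0.3,0.4,0],[-0.2,0.2,0.4,0],[0,0,0.2,0],[0,0,0,0],[0,0,0,0],[0,0,0,0],[0,0,0,0]]]'; python3 -c "
from h import *
s=sense();im=snapshot('wrist');cv2.imwrite('pics/w2.png',im[:,:,::-1]);np.save('pics/w2.npy',dict(s));delta([480,-240,170],77)
im=cv2.imread('pics/w1.png');hsv=cv2.cvtColor(im,cv2.COLOR_BGR2HSV);print(hsv[[230,180,280],[355,330,380]])"
```

```text
time: 3.53
tool_pos: [588.7, -77.7, 124.3]
tcp_rot: [-179.1, 0.3, 73.1]
ft_force: [0.2, -0.2, 0.3]
finger_gap: 85.4
rows total [np.float64(-9.36), np.float64(-2.89), np.float64(-2.19), np.float64(-0.84)] tool [588.8 -77.6 124.4] [-179.13    0.27   73.15] t 3.58 F [ 1.1 -0.4  0.3] gap 85.0
[[120   6 127]
 [100   6 130]
 [120   2 124]]
```

View pics/w2.png

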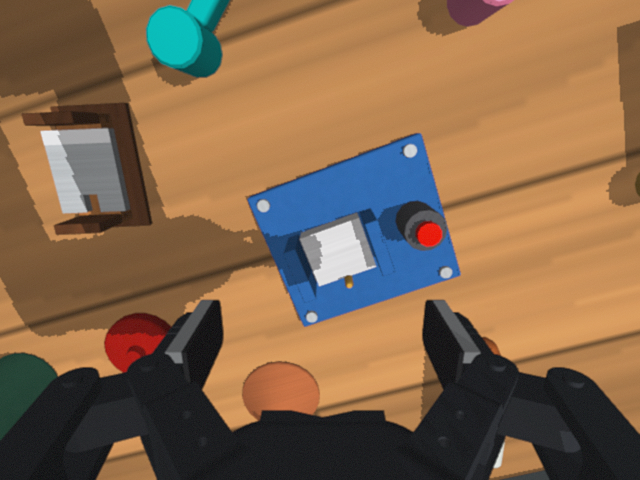

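```bash
python3 - <<'E'
from h import *
def rect(mask,C,z,tag):
    n,l,st,c=cv2.connectedComponentsWithStats(mask);i=1+st[1:,4].argmax()
    ct=cv2.convexHull(cv2.findContours((l==i).astype('uint8'),0,1)[0][0])[:,0]
    r=cv2.minAreaRect(px2w(C,ct,z)[:,:2].astype('float32'));print(tag,st[i],np.round(r[0],1),np.round(r[1],1),round(r[2],2))
s=np.load('pics/w1.npy',allow_pickle=True).item();C=cam('wrist',s)
im=cv2.imread('pics/w1.png');hsv=cv2.cvtColor(im,cv2.COLOR_BGR2HSV)
m=cv2.inRange(hsv,(0,0,90),(180,25,160));m[:120]=0;m[305:]=0;m[:,:290]=0;m[:,430:]=0
rect(m,C,30,'hone')
s=np.load('pics/w2.npy',allow_pickle=True).item();C=cam('wrist',s)
im=cv2.imread('pics/w2.png');hsv=cv2.cvtColor(im,cv2.COLOR_BGR2HSV)
rect(cv2.inRange(hsv,(105,120,60),(125,255,255)),C,12,'base')
m=cv2.inRange(hsv,(0,0,185),(180,30,255));m[:200]=0;m[300:]=0;m[:,:290]=0;m[:,385:]=0
rect(m,C,30,'bed')
m=cv2.inRange(hsv,(0,150,150),(8,255,255))|cv2.inRange(hsv,(174,150,150),(180,255,255));m[:,:350]=0
n,l,st,c=cv2.connectedComponentsWithStats(m);i=1+st[1:,4].argmax();print('peg',st[i],c[i],px2w(C,c[i],61))
print('pin top',px2w(C,(349,281),44))
for u in [(263.5,206),(410.5,151),(311.5,317),(446.5,272)]: print(px2w(C,u,12).round(1))
E
python3 - <<'E'
import cv2
im=cv2.imread('pics/w2.png');cv2.imwrite('pics/w2z.png',cv2.resize(im[180:310,260:460],None,fx=4,fy=4,interpolation=cv2.INTER_NEAREST))
E
```

```text
hone [ 302  154  104  144 6382] [473.9 241. ] [138.9  42.9] 10.29
base [  248   134   212   192 18866] [610.5 -53.4] [128.8 148.3] 3.78
bed [ 314  221   62   65 2210] [612.7 -71.5] [43.8 49.1] 3.79
peg [418 223  24  24 462] [429.51731602 234.33116883] [[606.81785093  -3.94544815  61.        ]]
pin top [[632.97254327 -68.6863083   44.        ]]
[[ 561.9 -120.3   12. ]]
[[553.6   6.1  12. ]]
[[ 672.8 -113.2   12. ]]
[[664.2  13.8  12. ]]
```

View pics/w2z.png

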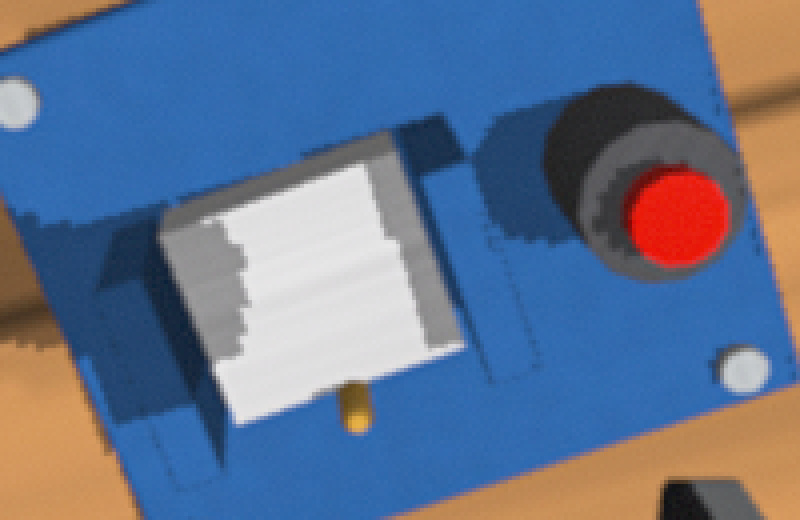

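```bash
python3 -m pendant '[[[-0.95,-0.25,0,-0.1],[-0.95,-0.25,0,-0.1],[-0.95,-0.25,0,-0.1],[-0.95,-0.25,0,-0.1],[-0.95,-0.25,0,-0.1],[-0.95,-0.25,0,-0.1],[-0.95,-0.25,0,-0.1],[-0.95,-0.25,0,-0.1],[-0.95,-0.25,0,-0.1],[-0.4,-0.1,0,0]]]'; python3 -c "
from h import *
s=sense();im=snapshot('wrist');cv2.imwrite('pics/w3.png',im[:,:,::-1]);np.save('pics/w3.npy',dict(s));delta([494,-236,110],77)"
```

```text
time: 4.42
tool_pos: [499.4, -240.6, 132.7]
tcp_rot: [-179.8, 0.3, 78.1]
ft_force: [-0.4, 0.6, 1.5]
finger_gap: 85.1
rows total [np.float64(0.2), np.float64(-0.31), np.float64(1.14), np.float64(0.22)] tool [ 499.3 -241.1  132.8] [-179.82    0.27   78.01] t 4.47 F [ 0.4 -1.4  0.2] gap 85.6
```

View pics/w3.png

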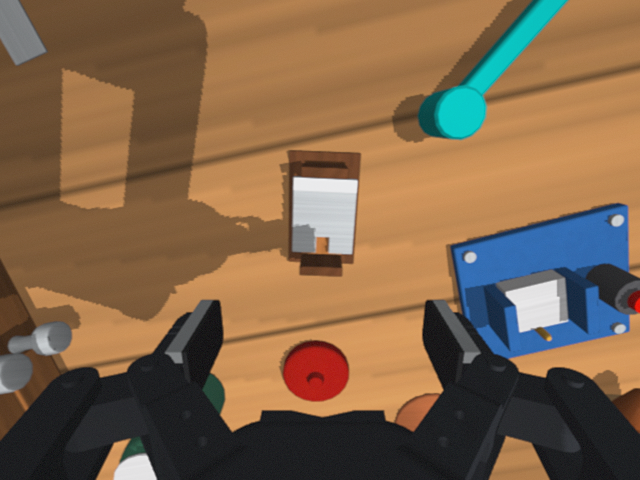

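```bash
python3 - <<'E'
from h import *
s=np.load('pics/w3.npy',allow_pickle=True).item();C=cam('wrist',s)
im=cv2.imread('pics/w3.png');hsv=cv2.cvtColor(im,cv2.COLOR_BGR2HSV)
m=cv2.inRange(hsv,(0,0,90),(180,50,255));m[:170]=0;m[262:]=0;m[:,:285]=0;m[:,362:]=0
n,l,st,c=cv2.connectedComponentsWithStats(m);i=1+st[1:,4].argmax()
ct=cv2.convexHull(cv2.findContours((l==i).astype('uint8'),0,1)[0][0])[:,0]
print(st[i],ct[::1].tolist());r=cv2.minAreaRect(px2w(C,ct,29)[:,:2].astype('float32'));print(r)
cv2.imwrite('pics/w3z.png',cv2.resize(im[140:290,270:380],None,fx=4,fy=4,interpolation=cv2.INTER_NEAREST))
E
```

```text
[ 292  176   66   79 4561] [[300, 176], [356, 179], [357, 180], [357, 190], [353, 240], [352, 252], [350, 254], [346, 254], [293, 251], [292, 250], [292, 178], [294, 176]]
((494.28875732421875, -238.62306213378906), (51.68375778198242, 63.434627532958984), 75.30027770996094)
```

View pics/w3z.png

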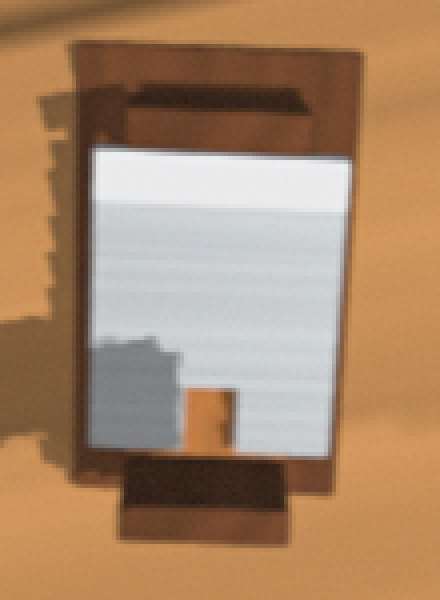

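```bash
python3 -m pendant '[[[0.02,-0.05,0.5,0.1],[0.02,-0.05,0.7,0.1],[0.02,-0.05,0.7,0.1],[0.02,-0.05,0.7,0.1],[0,-0.05,0.7,0.1],[0,0,0.7,0.1],[0,0,0.5,0],[0,0,0.2,0],[0,0,0,0],[0,0,0,0]]]' 0.75 40; python3 -c "
from h import *
s=sense();im=snapshot('wrist');cv2.imwrite('pics/w4.png',im[:,:,::-1]);np.save('pics/w4.npy',dict(s));delta([494.3,-238.6,20],75.3)"
```

```text
time: 5.3
tool_pos: [499.0, -230.0, 32.4]
tcp_rot: [180.0, 0.1, 75.1]
ft_force: [0.4, 0.4, 0.3]
finger_gap: 74.5
rows total [np.float64(-0.47), np.float64(-0.12), np.float64(0.63), np.float64(-0.04)] tool [ 499.  -230.1   32.6] [1.7996e+02 1.0000e-01 7.5110e+01] t 5.35 F [-0.7  0.5  0.1] gap 74.8
```

View pics/w4.png

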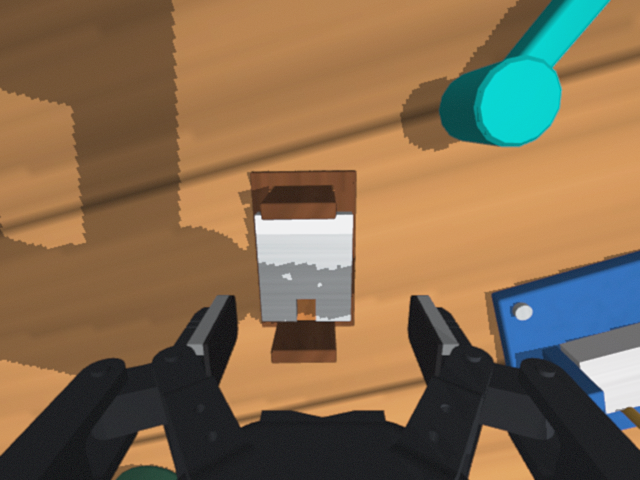

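```bash
python3 - <<'E'
from h import *
s=np.load('pics/w4.npy',allow_pickle=True).item();C=cam('wrist',s)
im=cv2.imread('pics/w4.png');hsv=cv2.cvtColor(im,cv2.COLOR_BGR2HSV)
m=cv2.inRange(hsv,(0,0,80),(180,50,255));m[:205]=0;m[326:]=0;m[:,:250]=0;m[:,360:]=0
n,l,st,c=cv2.connectedComponentsWithStats(m);i=1+st[1:,4].argmax()
ct=cv2.convexHull(cv2.findContours((l==i).astype('uint8'),0,1)[0][0])[:,0]
print(ct.tolist());r=cv2.minAreaRect(px2w(C,ct,29)[:,:2].astype('float32'));print(r)
q=px2w(C,[(255,213),(354,213),(352,320.5),(261.5,321.5)],29);print(q.round(1),q.mean(0))
delta([*r[0],20],75.1)
E
```

```text
[[351, 212], [352, 214], [352, 264], [351, 293], [350, 320], [347, 321], [272, 321], [262, 320], [261, 313], [254, 222], [254, 215], [257, 212]]
((494.26641845703125, -237.8538360595703), (51.17924499511719, 63.86537551879883), 75.20580291748047)
[[ 457.6 -253.8   29. ]
 [ 470.6 -204.8   29. ]
 [ 531.6 -220.3   29. ]
 [ 519.1 -270.3   29. ]] [ 494.69616399 -237.29791654   29.        ]
rows total [np.float64(-0.44), np.float64(-0.13), np.float64(0.63), np.float64(0.0)] tool [ 499.  -230.1   32.6] [1.7996e+02 1.0000e-01 7.5110e+01] t 5.35 F [-0.7  0.5  0.1] gap 74.8
```

```bash
python3 -m pendant '[[[-0.2,-0.06,0.15,0],[-0.2,-0.06,0.15,0],[-0.05,0,0.15,0],[0,0,0.12,0],[0,0,0.06,0],[0,0,0,0],[0,0,0,0],[0,0,0,0],[0,0,0,0],[0,0,0,0]]]' 0.5 40; python3 -c "
from h import *
delta([494.4,-237.8,20],75.2)"
```

```text
time: 6.18
tool_pos: [496.5, -241.1, 22.4]
tcp_rot: [179.6, 0.2, 75.1]
ft_force: [-0.2, 0.2, 0.0]
finger_gap: 63.9
rows total [np.float64(0.13), np.float64(-0.14), np.float64(0.12), np.float64(-0.03)] tool [ 496.5 -241.1   22.4] [179.61   0.21  75.06] t 6.18 F [-0.2  0.2  0. ] gap 63.9
```

```bash
python3 -m pendant '[[[0.1,-0.1,0.12,0],[0.02,-0.02,0.02,0],[0,0,0,0],[0,0,0,0],[0,0,0,0],[0,0,0,0],[0,0,0,0],[0,0,0,0],[0,0,0,0],[0,0,0,0]]]' 0.4 40;  python3 -m pendant '[[[0,0,0,0],[0,0,0,0],[0,0,0,0],[0,0,0,0],[0,0,0,0],[0,0,0,0],[0,0,0,0],[0,0,0,0],[0,0,0,0],[0,0,0,0]]]' -1 40; python3 -c "
from h import *
s=sense();im=snapshot('wrist');cv2.imwrite('pics/w5.png',im[:,:,::-1]);np.save('pics/w5.npy',dict(s));delta([494.4,-237.8,20],75.2)"
```

```text
time: 7.02
tool_pos: [494.8, -237.7, 19.5]
tcp_rot: [179.6, 0.2, 75.1]
ft_force: [0.9, 0.0, -0.4]
finger_gap: 60.0
time: 7.85
tool_pos: [494.9, -237.8, 19.6]
tcp_rot: [179.6, 0.2, 75.1]
ft_force: [-0.6, 0.0, -0.3]
finger_gap: 0.3
rows total [np.float64(-0.01), np.float64(-0.02), np.float64(-0.02), np.float64(-0.03)] tool [ 494.8 -237.7   19.5] [179.58   0.21  75.08] t 7.9 F [-0.2  1.2 -0.9] gap -0.1
```

View pics/w5.png

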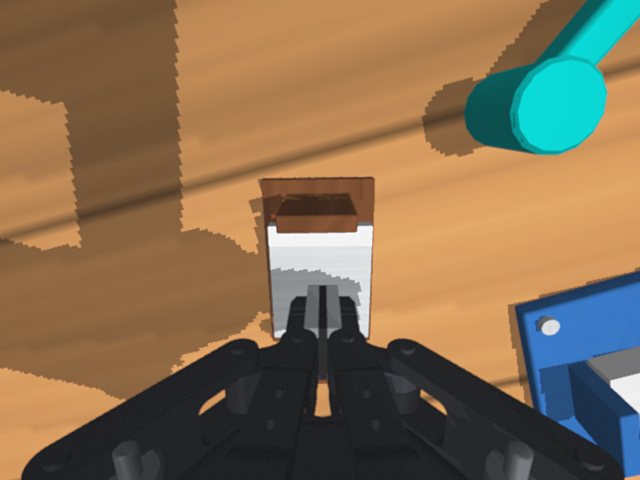

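```bash
python3 - <<'E'
from h import *
im=cv2.imread('pics/w5.png');a=cv2.resize(im[170:400,240:400],None,fx=2.5,fy=2.5,interpolation=cv2.INTER_NEAREST)
b=snapshot('scene')[:,:,::-1][190:300,150:280];b=cv2.resize(b,(400,338))
o=np.zeros((600,800,3),'uint8');o[:575,:400]=a;o[:338,400:]=b;cv2.imwrite('pics/c5.png',o)
print(sense()['ft_force'],sense()['joint_pos'])
E
```

```text
[ 0.65635776 -0.71990553  0.51927422] [-3.09502774e+01  8.98009599e+00  1.03899851e+02 -9.55521714e-02
  6.66601884e+01 -1.05990695e+02]
```

View pics/c5.png

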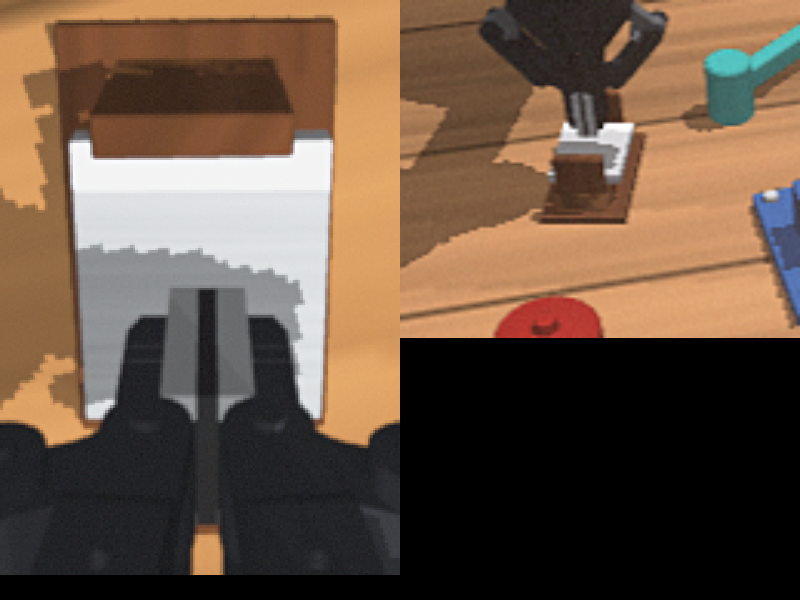

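```bash
python3 - <<'E'
from h import *
s=np.load('pics/w5.npy',allow_pickle=True).item();T=T_wrist(s);W=cam('wrist',s);S=cam('scene')
for z in (0,-10,-20,-30):
    for y in (-11,0,11):
        p=(T@[0,y,z,1])[:3];print(z,y,p.round(1),w2px(W,p).round(0),w2px(S,p).round(1))
b=snapshot('scene')[:,:,::-1];cv2.imwrite('pics/s5.png',cv2.resize(b[180:280,160:270],None,fx=6,fy=6,interpolation=cv2.INTER_NEAREST))
E
```

```text
0 -11 [ 484.2 -234.9   19.5] [[321. 257.]] [[211.7 238.5]]
0 0 [ 494.9 -237.8   19.6] [[321. 276.]] [[210.8 241.5]]
0 11 [ 505.5 -240.6   19.7] [[321. 295.]] [[209.9 244.5]]
-10 -11 [ 484.2 -234.9   29.5] [[321. 265.]] [[211.2 234.9]]
-10 0 [ 494.8 -237.7   29.6] [[321. 285.]] [[210.3 237.9]]
-10 11 [ 505.4 -240.5   29.7] [[321. 304.]] [[209.3 240.9]]
-20 -11 [ 484.1 -234.8   39.5] [[321. 273.]] [[210.6 231.3]]
-20 0 [ 494.7 -237.6   39.6] [[321. 294.]] [[209.7 234.3]]
-20 11 [ 505.4 -240.5   39.7] [[321. 314.]] [[208.8 237.3]]
-30 -11 [ 484.1 -234.8   49.5] [[320. 282.]] [[210.1 227.6]]
-30 0 [ 494.7 -237.6   49.6] [[320. 305.]] [[209.2 230.6]]
-30 11 [ 505.3 -240.4   49.7] [[320. 326.]] [[208.2 233.6]]
```

View pics/s5.png

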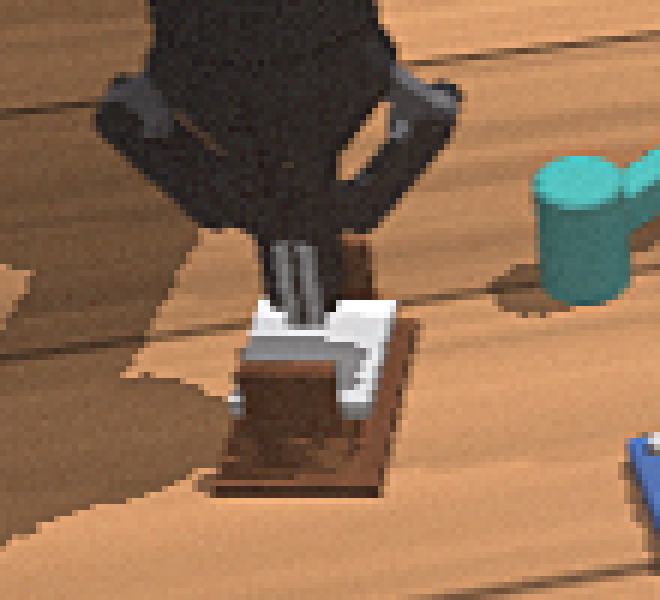

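```bash
python3 -m pendant '[[[0,0,0,0],[0,0,0,0],[0,0,0,0],[0,0,0,0],[0,0,0,0],[0,0,0.2,0],[0,0,0.2,0],[0,0,0.2,0],[0,0,0.1,0],[0,0,0,0]]]' 0.45 40; python3 -c "
from h import *
s=sense();im=snapshot('wrist');cv2.imwrite('pics/w6.png',im[120:420,160:480,::-1]);b=snapshot('scene')[:,:,::-1];cv2.imwrite('pics/s6.png',cv2.resize(b[180:280,160:270],None,fx=6,fy=6,interpolation=cv2.INTER_NEAREST));np.save('pics/w6.npy',dict(s));delta([494.4,-237.8,-9],75.2)"
```

```text
time: 8.83
tool_pos: [494.8, -237.8, 3.9]
tcp_rot: [179.6, 0.2, 75.1]
ft_force: [-0.4, 0.0, 0.1]
finger_gap: 61.7
rows total [np.float64(-0.0), np.float64(-0.03), np.float64(0.66), np.float64(-0.03)] tool [ 495.  -237.8    4.3] [179.58   0.21  75.08] t 8.93 F [ 0.3  0.4 -0.7] gap 61.8
```

View pics/s6.png

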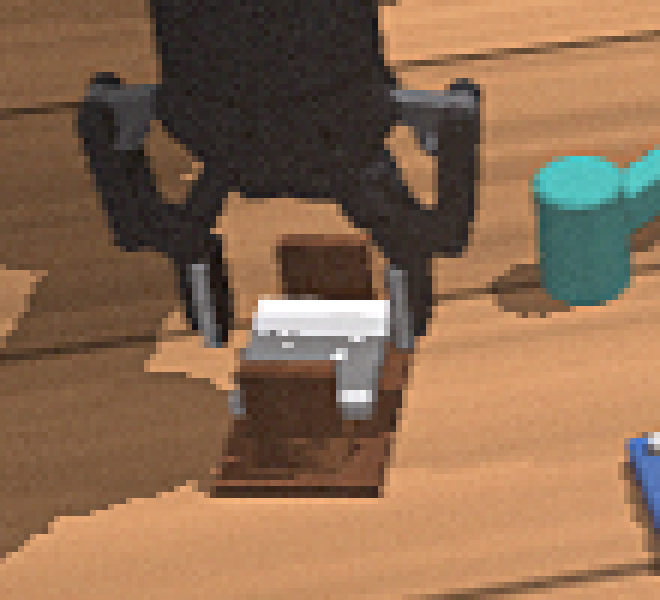

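View pics/w6.png

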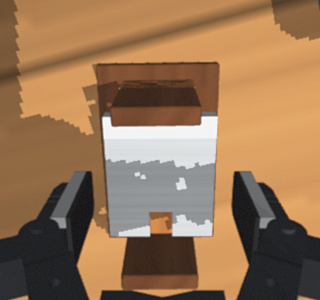

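```bash
python3 - <<'E'
from h import *
s=np.load('pics/w6.npy',allow_pickle=True).item();T=T_wrist(s);S=cam('scene')
for z in (-20,-30,-40):
    for x in (-31,31):
        for y in (-11,11): print(z,x,y,w2px(S,(T@[x,y,z,1])[:3]).round(1),w2px(cam('wrist',s),(T@[x,y,z,1])[:3]).round(1))
E
```

```text
-20 -31 -11 [[197.6 236.7]] [[254.3 273. ]]
-20 -31 11 [[195.5 242.7]] [[257.1 314.3]]
-20 31 -11 [[225.4 237.2]] [[386.7 273. ]]
-20 31 11 [[223.8 243.2]] [[384.1 314.3]]
-30 -31 -11 [[197.  233.1]] [[250.1 282.4]]
-30 -31 11 [[194.9 239.1]] [[253.2 325.8]]
-30 31 -11 [[225.  233.6]] [[390.7 282.5]]
-30 31 11 [[223.3 239.6]] [[387.7 325.8]]
-40 -31 -11 [[196.4 229.4]] [[245.3 293.1]]
-40 -31 11 [[194.2 235.4]] [[248.8 338.7]]
-40 31 -11 [[224.5 230. ]] [[395.2 293.1]]
-40 31 11 [[222.9 235.9]] [[391.9 338.7]]
```

```bash
python3 -m pendant '[[[0,0,0.2,0],[0,0,0.2,0],[0,0,0.15,0],[0,0,0.1,0],[0,0,0,0],[0,0,0,0],[0,0,0,0],[0,0,0,0],[0,0,0,0],[0,0,0,0]]]' 0.4 40; python3 -c "
from h import *
s=sense();b=snapshot('scene')[:,:,::-1];cv2.imwrite('pics/s7.png',cv2.resize(b[200:280,170:260],None,fx=7,fy=7,interpolation=cv2.INTER_CUBIC));delta([494.4,-237.8,-9],75.2)"
```

```text
time: 9.77
tool_pos: [495.5, -238.2, -9.6]
tcp_rot: [179.5, 0.2, 75.1]
ft_force: [0.8, 0.9, 1.3]
finger_gap: 59.7
rows total [np.float64(0.0), np.float64(-0.06), np.float64(-0.03), np.float64(-0.03)] tool [ 495.5 -238.2   -9.6] [179.52   0.23  75.08] t 9.82 F [-0.2  0.2 -1.2] gap 59.5
```

View pics/s7.png

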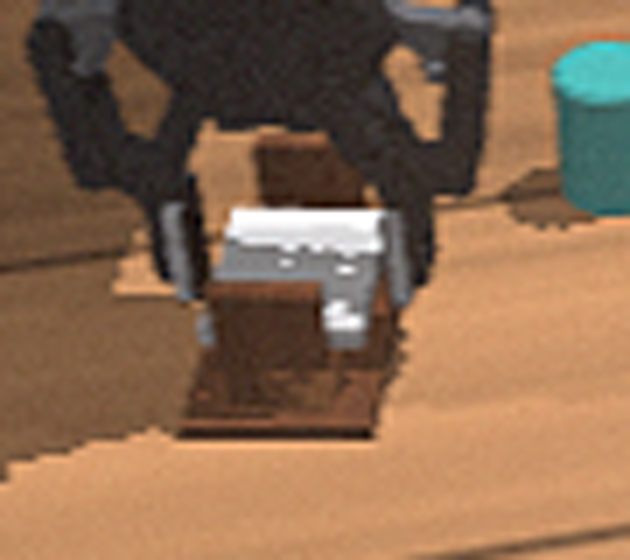

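```bash
python3 - <<'E'
from h import *
s=sense();T=T_wrist(s);S=cam('scene')
for z in (-25,-30,-35):
    for x in (-30,30): p=(T@[x,11,z,1])[:3];print(z,x,p[2],w2px(S,p).round(1))
E
```

```text
-25 -30 15.60856668577014 [[196.4 245.9]]
-25 30 15.36939227874201 [[223.6 246.4]]
-30 -30 20.60835409368631 [[196.1 244.1]]
-30 30 20.36917968665818 [[223.4 244.6]]
-35 -30 25.608141501602482 [[195.8 242.3]]
-35 30 25.36896709457435 [[223.2 242.8]]
```

```bash
python3 -m pendant '[[[0,-0.04,-0.05,0],[0,0,0,0],[0,0,0,0],[0,0,0,0],[0,0,0,0],[0,0,0,0],[0,0,0,0],[0,0,0,0],[0,0,0,0],[0,0,0,0]]]' -1 40; python3 -c "
from h import *
s=sense();im=snapshot('wrist');cv2.imwrite('pics/w8.png',im[120:420,160:480,::-1]);np.save('pics/w8.npy',dict(s));delta([494.4,-237.8,90],75.2)"
```

```text
time: 10.65
tool_pos: [494.7, -238.0, -8.3]
tcp_rot: [179.5, 0.2, 75.1]
ft_force: [0.6, -0.1, -0.4]
finger_gap: 48.7
rows total [np.float64(-0.02), np.float64(0.02), np.float64(-4.92), np.float64(-0.03)] tool [ 494.7 -238.    -8.3] [179.51   0.23  75.08] t 10.7 F [-0.4  0.2  0. ] gap 48.9
```

View pics/w8.png

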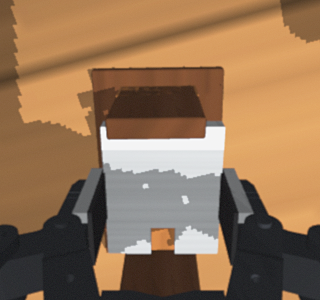

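```bash
python3 -m pendant '[[[0,0,-0.2,0],[0,0,-0.4,0],[0,0,-0.8,0],[0,0,-0.9,0],[0,0,-0.9,0.2],[0,0,-0.4,0.6],[0.3,0,0,0.9],[0.6,-0.1,0,0.9],[0.8,-0.3,0,0.9],[0.8,-0.3,0,0.9]]]' -1 50; cat >> h.py <<'E'
def plan(P,yaw,n,s=None):
    "table of per-row numbers for n rows of straight line with even turn"
    s=s or sense();p=s['tool_pos'];e=(yaw-s['tcp_rot'][2]+90)%180-90
    st=(np.array(P)-p)/n/20
    for i in range(n):
        t=np.radians(s['tcp_rot'][2]+e*i/n)
        print(i,round(st[0]*np.cos(t)+st[1]*np.sin(t),2),round(st[0]*np.sin(t)-st[1]*np.cos(t),2),round(-st[2],2),round(-np.radians(e)/n/.08,2))
E
python3 -c "
from h import *
delta([473.9,241,60],10.3);plan([473.9,241,60],10.3,22)"
```

```text
time: 11.53
tool_pos: [504.1, -187.9, 72.3]
tcp_rot: [179.3, 0.1, 54.0]
ft_force: [0.1, 1.6, -1.7]
finger_gap: 48.1
rows total [np.float64(16.46), np.float64(-13.84), np.float64(0.43), np.float64(9.53)] tool [ 504.1 -187.9   72.3] [1.793e+02 7.000e-02 5.397e+01] t 11.53 F [ 0.1  1.6 -1.7] gap 48.1
0 0.75 -0.63 0.03 0.43
1 0.73 -0.65 0.03 0.43
2 0.7 -0.68 0.03 0.43
3 0.68 -0.7 0.03 0.43
4 0.65 -0.73 0.03 0.43
5 0.63 -0.75 0.03 0.43
6 0.6 -0.77 0.03 0.43
7 0.58 -0.79 0.03 0.43
8 0.55 -0.81 0.03 0.43
9 0.52 -0.83 0.03 0.43
10 0.49 -0.85 0.03 0.43
11 0.46 -0.86 0.03 0.43
12 0.43 -0.88 0.03 0.43
13 0.4 -0.89 0.03 0.43
14 0.37 -0.9 0.03 0.43
15 0.34 -0.92 0.03 0.43
16 0.3 -0.93 0.03 0.43
17 0.27 -0.94 0.03 0.43
18 0.24 -0.95 0.03 0.43
19 0.21 -0.95 0.03 0.43
20 0.17 -0.96 0.03 0.43
21 0.14 -0.97 0.03 0.43
```

```bash
python3 -m pendant '[[[0.75,-0.63,0,0.5],[0.73,-0.65,0,0.5],[0.7,-0.68,0,0.5],[0.67,-0.72,0,0.5],[0.63,-0.75,0,0.5],[0.6,-0.77,0,0.5],[0.57,-0.8,0,0.5],[0.53,-0.83,0,0.5],[0.5,-0.85,0,0.5],[0.46,-0.87,0,0.5]]]'; python3 -m pendant '[[[0.45,-0.88,0,0.45],[0.42,-0.9,0,0.45],[0.38,-0.92,0,0.45],[0.35,-0.92,0,0.45],[0.3,-0.93,0,0.45],[0.27,-0.94,0,0.45],[0.23,-0.95,0,0.45],[0.2,-0.95,0,0.45],[0.15,-0.8,0,0.4],[0.1,-0.5,0,0.2]]]';python3 -c "
from h import *
delta([473.9,241,60],10.3)"
```

```text
time: 12.37
tool_pos: [491.5, 15.7, 78.2]
tcp_rot: [179.1, -0.5, 29.6]
ft_force: [0.4, -0.1, -1.0]
finger_gap: 48.7
time: 13.2
tool_pos: [482.5, 210.6, 83.6]
tcp_rot: [179.3, -1.1, 9.3]
ft_force: [-0.2, 0.2, -2.0]
finger_gap: 48.4
rows total [np.float64(-0.2), np.float64(-1.58), np.float64(1.16), np.float64(-0.22)] tool [482.5 210.6  83.6] [179.32  -1.07   9.3 ] t 13.2 F [-0.2  0.2 -2. ] gap 48.4
```

```bash
python3 -m pendant '[[[-0.05,-0.4,0.2,-0.05],[-0.05,-0.5,0.5,-0.05],[-0.05,-0.4,0.6,-0.05],[-0.05,-0.2,0.7,-0.05],[0,-0.08,0.7,0],[0,0,0.6,0],[0,0,0.3,0],[0,0,0.1,0],[0,0,0,0],[0,0,0,0]]]'; python3 -c "
from h import *
s=sense();im=snapshot('wrist');cv2.imwrite('pics/w9.png',im[:,:,::-1]);np.save('pics/w9.npy',dict(s));delta([473.9,241,0],10.3)"
```

```text
time: 14.03
tool_pos: [471.1, 244.1, 1.5]
tcp_rot: [179.3, -0.9, 10.6]
ft_force: [0.3, 2.0, 1.7]
finger_gap: 48.3
rows total [np.float64(0.1), np.float64(0.18), np.float64(0.09), np.float64(0.08)] tool [471.2 244.1   1.7] [179.28  -0.94  10.65] t 14.08 F [ 0.5 -0.1 -1.7] gap 48.1
```

View pics/w9.png

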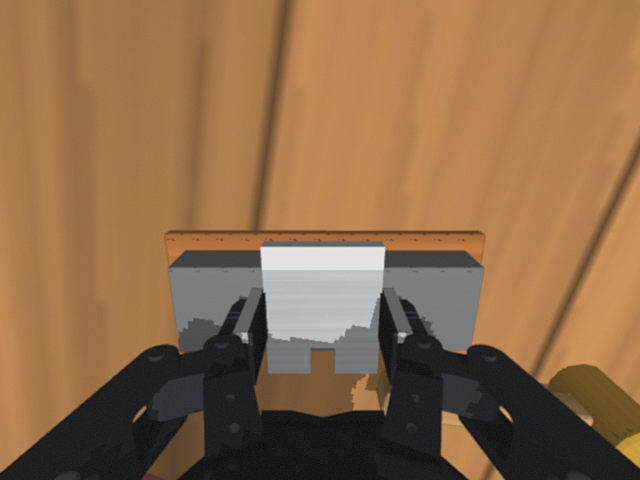

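```bash
python3 - <<'E'
from h import *
s=np.load('pics/w9.npy',allow_pickle=True).item();C=cam('wrist',s);T=T_wrist(s)
f=lambda uv,z:(np.linalg.inv(T)@np.r_[px2w(C,uv,z)[0],1])[:3].round(1)
print('stone near edge L,R tool',f((172,267),30),f((483,266),30))
print('blade near', f((262,247),38),f((384,247),38),'far',f((270,373),38),f((380,373),38))
E
```

```text
stone near edge L,R tool [-64.3 -19.5 -29.8] [ 72.1 -19.1 -27.6]
blade near [-23.3 -31.6 -37.3] [ 26.2 -31.3 -36.5] far [-23.   30.7 -36.5] [ 27.9  31.4 -35.6]
```

```bash
python3 -m pendant '[[[0,0.12,0.03,0],[0,0.02,0.03,0],[0,0,0.03,0],[0,0,0.03,0],[0,0,0,0],[0,0,0,0],[0,0,0,0],[0,0,0,0],[0,0,0,0],[0,0,0,0]]]'; python3 -c "
from h import *
delta([473.9,241,0],10.3)"
```

```text
time: 14.92
tool_pos: [474.0, 241.3, 2.0]
tcp_rot: [179.3, -1.2, 10.6]
ft_force: [-0.3, 0.4, -1.3]
finger_gap: 48.5
rows total [np.float64(-0.01), np.float64(0.01), np.float64(0.1), np.float64(0.07)] tool [474.  241.3   2. ] [179.31  -1.19  10.62] t 14.92 F [-0.3  0.4 -1.3] gap 48.5
```

```bash
python3 -m pendant '[[[0,0,0.06,0],[0,0,0.06,0],[0,0,0.06,0],[0,0,0.04,0],[0,0,0.02,0],[0,0,0,0],[0,0,0,0],[0,0,0,0],[0,0,0,0],[0,0,0,0]]]'; python3 -c "
from h import *
delta([473.9,241,0],10.3)"
```

```text
time: 15.75
tool_pos: [474.2, 241.4, 1.6]
tcp_rot: [179.3, -1.1, 10.7]
ft_force: [-1.3, -0.1, 1.9]
finger_gap: 48.0
rows total [np.float64(-0.02), np.float64(0.02), np.float64(0.08), np.float64(0.08)] tool [474.2 241.4   1.6] [179.28  -1.12  10.65] t 15.75 F [-1.3 -0.1  1.9] gap 48.0
```

```bash
python3 -m pendant '[[[0,0,0,0],[0,0,0,0],[0,0,0,0],[0,0,-0.1,0],[0,0,-0.4,0],[0,0,-0.8,0],[0,0,-0.9,0.2],[0,0,-0.9,0.6],[0,0,-0.6,1],[0,0,0,1]]]' 0.45 40; python3 -m pendant '[[[0,0,0,1],[0,0,0,1],[0,0,0,1],[0,0,0,1],[0,0,0,1],[0,0,0,1],[0,0,0,1],[0,0,0,1],[0,0,0,1],[0,0,0,1]]]' 0.9; python3 -c "
from h import *
s=sense();im=snapshot('wrist');cv2.imwrite('pics/w10.png',im[:,:,::-1]);np.save('pics/w10.npy',dict(s));delta([473.9,241,0],-79.7)"
```

```text
time: 16.58
tool_pos: [471.9, 241.8, 80.4]
tcp_rot: [179.5, -1.2, -2.5]
ft_force: [-0.1, 0.4, -0.6]
finger_gap: 62.2
time: 17.42
tool_pos: [475.8, 243.7, 91.9]
tcp_rot: [-178.7, -1.4, -50.7]
ft_force: [-0.1, 0.2, 0.6]
finger_gap: 80.9
rows total [np.float64(-0.07), np.float64(0.27), np.float64(4.6), np.float64(6.25)] tool [476.  243.7  92.1] [-178.71   -1.35  -51.07] t 17.47 F [-0.4 -0.6 -0.7] gap 81.1
```

View pics/w10.png

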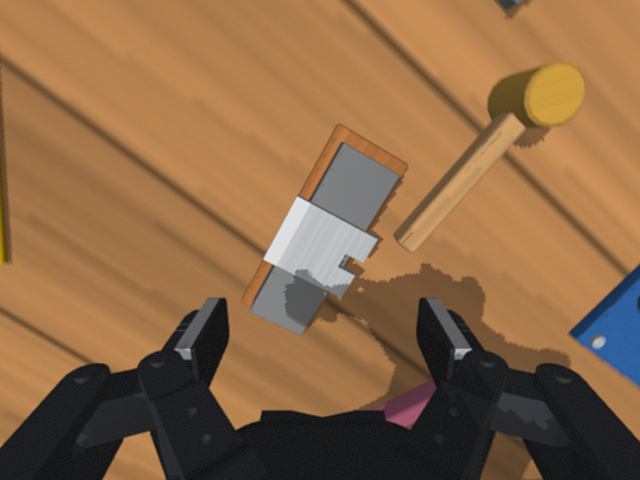

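```bash
python3 - <<'E'
from h import *
s=np.load('pics/w10.npy',allow_pickle=True).item();C=cam('wrist',s)
im=cv2.imread('pics/w10.png')
q=px2w(C,[(300,197),(264,264.5),(346,298),(382,238.5)],37);print(q.round(1),q[:,:2].mean(0))
d=q[2:].mean(0)-q[:2].mean(0);print(np.degrees(np.arctan2(d[1],d[0])),np.hypot(*d[:2]));
d=q[[0,3]].mean(0)-q[1:3].mean(0);print(np.degrees(np.arctan2(d[1],d[0])),np.hypot(*d[:2]))
E
```

```text
[[494.2 275.7  37. ]
 [441.3 265.8  37. ]
 [457.2 204.5  37. ]
 [506.9 214.4  37. ]] [474.90307136 240.09684362]
-76.81476115120955 62.926882203874285
10.953039916553008 52.258530840203754
```

```bash
python3 -m pendant '[[[0,0.02,0.2,0.8],[0,0.02,0.4,0.9],[0,0.02,0.6,0.9],[0,0.02,0.6,0.9],[0,0.02,0.6,0.9],[0,0.02,0.6,0.9],[0,0.02,0.5,0.8],[0,0,0.2,0.1],[0,0,0,0],[0,0,0,0]]]' 0.75; python3 -c "
from h import *
s=sense();im=snapshot('wrist');cv2.imwrite('pics/w11.png',im[:,:,::-1]);np.save('pics/w11.npy',dict(s));delta([474.9,240.1,-11],-79.5)"
```

```text
time: 18.3
tool_pos: [479.4, 243.7, 22.7]
tcp_rot: [-177.7, -0.5, -79.6]
ft_force: [0.3, 0.6, 0.9]
finger_gap: 74.6
rows total [np.float64(0.12), np.float64(0.33), np.float64(1.69), np.float64(-0.03)] tool [479.6 243.8  23. ] [-177.71   -0.46  -79.62] t 18.35 F [-0.1  0.1 -0.2] gap 74.9
```

View pics/w11.png

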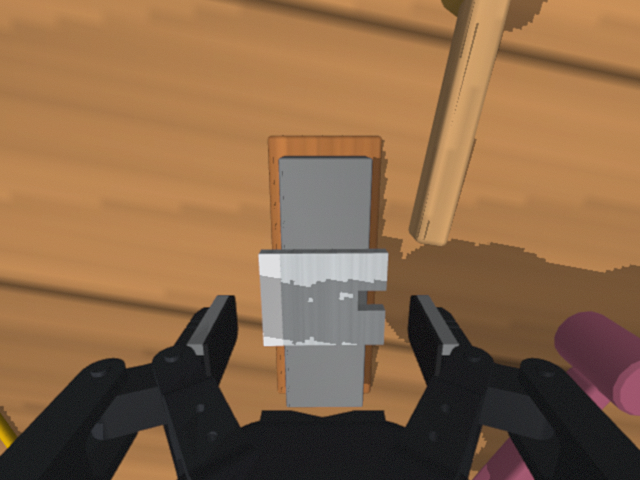

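```bash
python3 - <<'E'
from h import *
s=np.load('pics/w11.npy',allow_pickle=True).item();C=cam('wrist',s);T=T_wrist(s)
q=px2w(C,[(259,252),(388,252),(384,345),(263,346)],37);print(q.round(1),q.mean(0))
for p in q: print((np.linalg.inv(T)@np.r_[p,1])[:3].round(1))
E
```

```text
[[494.1 277.7  37. ]
 [505.  216.9  37. ]
 [455.  207.2  37. ]
 [443.4 268.9  37. ]] [474.38177912 242.65547262  37.        ]
[-30.7 -21.1 -13.7]
[ 31.1 -20.9 -13.2]
[ 31.6  30.  -15.2]
[-31.2  30.2 -15.7]
```

```bash
python3 -m pendant '[[[0,0.1,0.2,0],[0,0.07,0.3,0],[0,0.05,0.4,0],[0,0,0.4,0],[0,0,0.3,0],[0,0,0.1,0],[0,0,0,0],[0,0,0,0],[0,0,0,0],[0,0,0,0]]]' 0.7; python3 -c "
from h import *
s=sense();im=snapshot('wrist');cv2.imwrite('pics/w12.png',im[120:420,160:480,::-1]);np.save('pics/w12.npy',dict(s));delta([474.4,242,-11],-79.5)"
```

```text
time: 19.18
tool_pos: [477.5, 243.4, -13.0]
tcp_rot: [-177.6, -0.4, -79.3]
ft_force: [-0.1, 0.2, -0.6]
finger_gap: 72.3
rows total [np.float64(0.04), np.float64(0.17), np.float64(-0.1), np.float64(0.04)] tool [477.6 243.4 -12.9] [-177.56   -0.44  -79.32] t 19.23 F [ 1.1 -0.6  0.4] gap 72.3
```

View pics/w12.png

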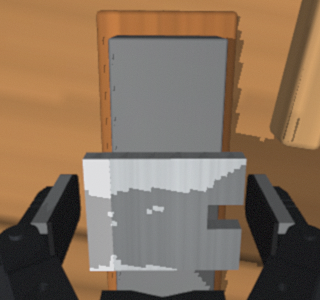

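```bash
python3 - <<'E'
from h import *
s=np.load('pics/w12.npy',allow_pickle=True).item();C=cam('wrist',s);T=T_wrist(s)
q=px2w(C,[(243,279),(406,279),(401,389),(250,391)],37)
r=np.array([(np.linalg.inv(T)@np.r_[p,1])[:3] for p in q]);print(r.round(1),r.mean(0))
n=px2w(C,[(366,328),(366,348)],37);print([(np.linalg.inv(T)@np.r_[p,1])[:3].round(1) for p in n])
E
```

```text
[[-30.5 -23.8 -49.2]
 [ 31.4 -23.6 -48.8]
 [ 32.5  26.  -50.8]
 [-30.6  26.6 -51.4]] [  0.70687585   1.31972202 -50.04723214]
[array([ 16.9,  -2.7, -49.7]), array([ 17.2,   6.3, -50.1])]
```

```bash
python3 -m pendant '[[[0,0.08,0,0],[0,0,0,0],[0,0,0,0],[0,0,0,0],[0,0,0,0],[0,0,0,0],[0,0,0,0],[0,0,0,0],[0,0,0,0],[0,0,0,0]]]' -1 50; python3 -c "
from h import *
s=sense();im=snapshot('wrist');cv2.imwrite('pics/w13.png',im[120:420,160:480,::-1]);np.save('pics/w13.npy',dict(s));delta([612,-71.4,60],3.8)"
```

```text
time: 20.07
tool_pos: [476.4, 243.3, -12.0]
tcp_rot: [-177.5, -0.4, -79.3]
ft_force: [0.4, -0.4, -0.4]
finger_gap: 60.2
rows total [np.float64(16.75), np.float64(-3.89), np.float64(-3.31), np.float64(-18.13)] tool [476.4 243.3 -12. ] [-177.48   -0.43  -79.31] t 20.12 F [ 1.2 -0.1  0. ] gap 60.2
```

View pics/w13.png

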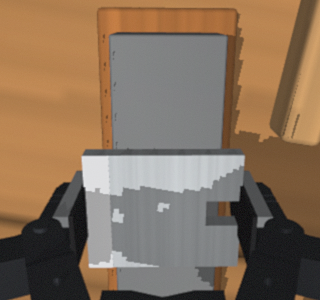

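```bash
python3 -m pendant '[[[0,0,-0.2,0],[0,0,-0.4,0],[0,0,-0.8,0],[0,0,-0.9,0],[0,0,-0.8,-0.5],[0,0,-0.4,-0.9],[0.3,0,0,-0.9],[0.6,0,0,-0.9],[0.7,0,0,-0.9],[0.7,0,0,-0.9]]]' -1 60; python3 -c "
from h import *
delta([612,-71.4,60],3.8);plan([612,-71.4,60],3.8,15)"
```

```text
time: 20.95
tool_pos: [491.6, 202.7, 67.8]
tcp_rot: [-177.8, -1.4, -55.4]
ft_force: [0.4, -0.4, -2.0]
finger_gap: 60.3
rows total [np.float64(14.68), np.float64(2.87), np.float64(0.63), np.float64(-12.91)] tool [491.6 202.7  67.8] [-177.78   -1.38  -55.35] t 20.95 F [ 0.4 -0.4 -2. ] gap 60.3
0 0.98 0.19 0.03 -0.86
1 0.96 0.26 0.03 -0.86
2 0.94 0.32 0.03 -0.86
3 0.92 0.39 0.03 -0.86
4 0.89 0.45 0.03 -0.86
5 0.86 0.51 0.03 -0.86
6 0.82 0.57 0.03 -0.86
7 0.78 0.62 0.03 -0.86
8 0.74 0.67 0.03 -0.86
9 0.69 0.72 0.03 -0.86
10 0.64 0.77 0.03 -0.86
11 0.58 0.81 0.03 -0.86
12 0.53 0.85 0.03 -0.86
13 0.47 0.88 0.03 -0.86
14 0.4 0.91 0.03 -0.86
```

```bash
python3 -m pendant '[[[0.95,0.2,0,-0.9],[0.95,0.27,0,-0.9],[0.93,0.33,0,-0.9],[0.9,0.4,0,-0.9],[0.88,0.47,0,-0.9],[0.85,0.52,0,-0.9],[0.8,0.6,0,-0.9],[0.75,0.65,0,-0.9],[0.7,0.7,0,-0.9],[0.6,0.7,0,-0.9]]]'; python3 -c "
from h import *
delta([612,-71.4,60],3.8);plan([612,-71.4,60],3.8,6)"
```

```text
time: 21.78
tool_pos: [575.5, 15.9, 80.0]
tcp_rot: [-179.2, -2.9, -11.8]
ft_force: [-0.1, 0.8, -1.7]
finger_gap: 59.9
rows total [np.float64(2.62), np.float64(3.92), np.float64(1.08), np.float64(-3.4)] tool [575.5  15.9  80. ] [-179.19   -2.87  -11.76] t 21.78 F [-0.1  0.8 -1.7] gap 59.9
0 0.45 0.65 0.17 -0.57
1 0.42 0.67 0.17 -0.57
2 0.39 0.69 0.17 -0.57
3 0.35 0.71 0.17 -0.57
4 0.32 0.72 0.17 -0.57
5 0.29 0.73 0.17 -0.57
```

```bash
python3 -m pendant '[[[0.4,0.6,0.1,-0.57],[0.42,0.66,0.1,-0.57],[0.4,0.68,0.1,-0.57],[0.35,0.7,0.1,-0.57],[0.32,0.7,0.1,-0.57],[0.2,0.4,0.1,-0.4],[0,0,0.1,0],[0,0,0.1,0],[0,0,0,0],[0,0,0,0]]]'; python3 -c "
from h import *
s=sense();im=snapshot('wrist');cv2.imwrite('pics/w14.png',im[:,:,::-1]);np.save('pics/w14.npy',dict(s));delta([612,-71.4,60],3.8)"
```

```text
time: 22.62
tool_pos: [614.2, -70.3, 71.9]
tcp_rot: [179.9, -3.2, 3.8]
ft_force: [1.1, -0.5, -1.2]
finger_gap: 60.0
rows total [np.float64(-0.14), np.float64(0.05), np.float64(0.59), np.float64(0.0)] tool [614.2 -70.2  71.9] [179.91  -3.23   3.81] t 22.67 F [ 0.2  0.6 -2. ] gap 60.2
```

View pics/w14.png

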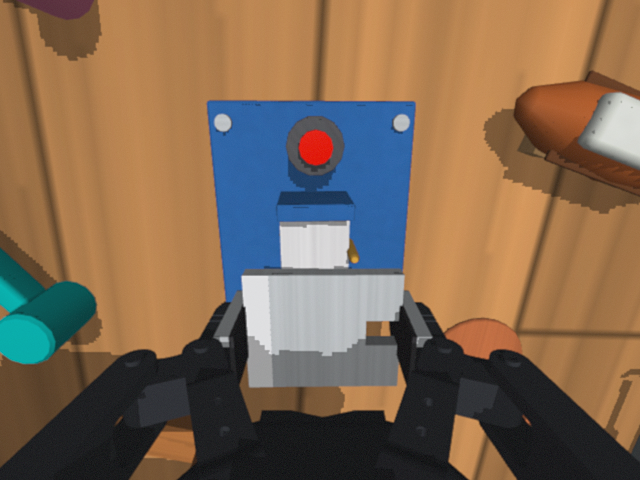

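```bash
python3 - <<'E'
from h import *
s=np.load('pics/w14.npy',allow_pickle=True).item();C=cam('wrist',s);T=T_wrist(s);Ti=np.linalg.inv(T)
im=cv2.imread('pics/w14.png');hsv=cv2.cvtColor(im,cv2.COLOR_BGR2HSV)
m=cv2.inRange(hsv,(0,150,120),(8,255,255))|cv2.inRange(hsv,(174,150,120),(180,255,255));m[200:]=0
n,l,st,c=cv2.connectedComponentsWithStats(m);i=1+st[1:,4].argmax();pg=px2w(C,c[i],61)[0];print('peg',st[i],c[i],pg.round(1))
q=px2w(C,[(208.5,101),(414.5,101.5)],12);print(q.round(1));d=q[1]-q[0];a=np.arctan2(d[1],d[0]);print('yaw',np.degrees(a),np.hypot(*d[:2]))
print('base mid -> origin',q.mean(0)-93*np.array([-np.sin(a),np.cos(a),0]))
print('peg -> origin',pg-68*np.array([-np.sin(np.radians(3.8)),np.cos(np.radians(3.8)),0]))
print('exp pin top',w2px(C,[612+23.9,-71.4+1.6,44]),w2px(C,[612,-71.4,30]))
# blade in tool: plane tool z=-49
def tz(uv,z):
    K,_=C;H=calibration('wrist')['hand_eye'];d=H[:3,:3]@np.r_[(np.array(uv)-K[:2,2])/np.diag(K)[:2],1];o=H[:3,3];return (o+d*(z-o[2])/d[2]).round(1)
for uv in [(243,275),(404,272.5),(397,384),(249,387),(365.5,319.5),(365.5,344)]: print(uv,tz(uv,-49))
cv2.imwrite('pics/w14z.png',cv2.resize(im[180:400,220:430],None,fx=2.7,fy=2.7,interpolation=cv2.INTER_CUBIC))
E
```

```text
peg [298 130  35  36 966] [315.35714286 147.18012422] [607.9  -3.1  61. ]
[[543.7  16.6  12. ]
 [670.1  25.1  12. ]]
yaw 3.8363163670848834 126.71130199478283
base mid -> origin [613.14479669 -71.92065453  12.        ]
peg -> origin [612.40886186 -70.9248067   61.        ]
exp pin top [[353.26021642 259.54004621]] [[313.53880544 252.14173247]]
(243, 275) [-28.9 -24.7 -49. ]
(404, 272.5) [ 31.9 -25.8 -49. ]
(397, 384) [ 32.7  25.7 -49. ]
(249, 387) [-30.   27.3 -49. ]
(365.5, 319.5) [ 18.1  -5.5 -49. ]
(365.5, 344) [ 18.6   5.8 -49. ]
```

View pics/w14z.png

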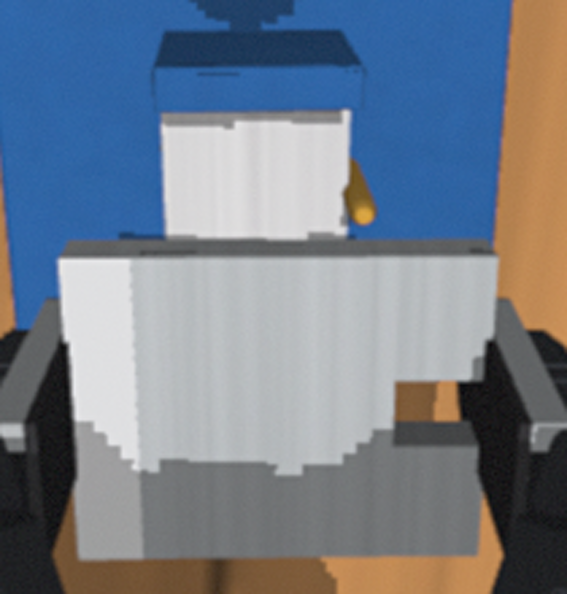

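```bash
cat >> h.py <<'E'
def tgt(off,W,yaw,zt):
    "TCP (world) so that tool point off is over W in xy, at TCP height zt, with present tilt"
    s=sense();e=s['tcp_rot'].copy();e[2]=yaw;R=Rot.from_euler('xyz',e,degrees=True).as_matrix()
    p=np.array(W,float)-R@np.array(off,float);p[2]=zt;return p
E
python3 - <<'E'
from h import *
for zt in (12,-12):
    p=tgt([1.4,.4,-45.5],[612.5,-71.4,33.5],2.9,zt);print(p.round(1));delta(p,2.9)
E
```

```text
[613.7 -71.   12. ]
rows total [np.float64(-0.2), np.float64(0.04), np.float64(2.99), np.float64(0.2)] tool [614.2 -70.2  71.9] [179.91  -3.23   3.81] t 22.67 F [ 0.2  0.6 -2. ] gap 60.2
[613.7 -71.  -12. ]
rows total [np.float64(-0.26), np.float64(0.03), np.float64(4.18), np.float64(0.2)] tool [614.2 -70.2  71.9] [179.91  -3.23   3.81] t 22.67 F [ 0.2  0.6 -2. ] gap 60.2
```

```bash
python3 -m pendant '[[[-0.05,0.02,0.2,0.1],[-0.05,0.02,0.5,0.1],[-0.05,0,0.6,0],[-0.05,0,0.6,0],[0,0,0.5,0],[0,0,0.4,0],[0,0,0.15,0],[0,0,0,0],[0,0,0,0],[0,0,0,0]]]' -1 50; python3 -c "
from h import *
s=sense();im=snapshot('wrist');cv2.imwrite('pics/w15.png',im[:,:,::-1]);np.save('pics/w15.npy',dict(s));
b=snapshot('scene')[:,:,::-1];cv2.imwrite('pics/s15.png',cv2.resize(b[200:300,250:370],None,fx=6,fy=6,interpolation=cv2.INTER_CUBIC))
delta(tgt([1.4,.4,-45.5],[612.5,-71.4,33.5],2.9,-12),2.9)"
```

```text
time: 23.5
tool_pos: [611.1, -69.0, 4.0]
tcp_rot: [-180.0, -3.0, 2.9]
ft_force: [1.4, 0.5, -1.2]
finger_gap: 60.2
rows total [np.float64(0.05), np.float64(0.1), np.float64(0.83), np.float64(-0.01)] tool [611.5 -69.    4.5] [180.    -3.06   2.86] t 23.6 F [-0.3 -0.4 -0.7] gap 60.1
```

View pics/w15.png

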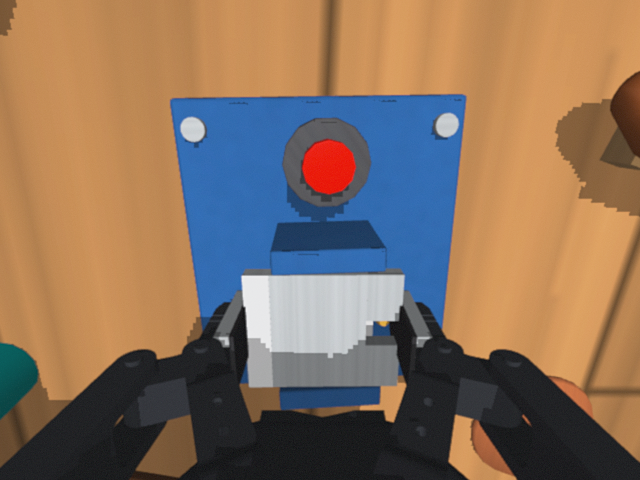

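View pics/s15.png

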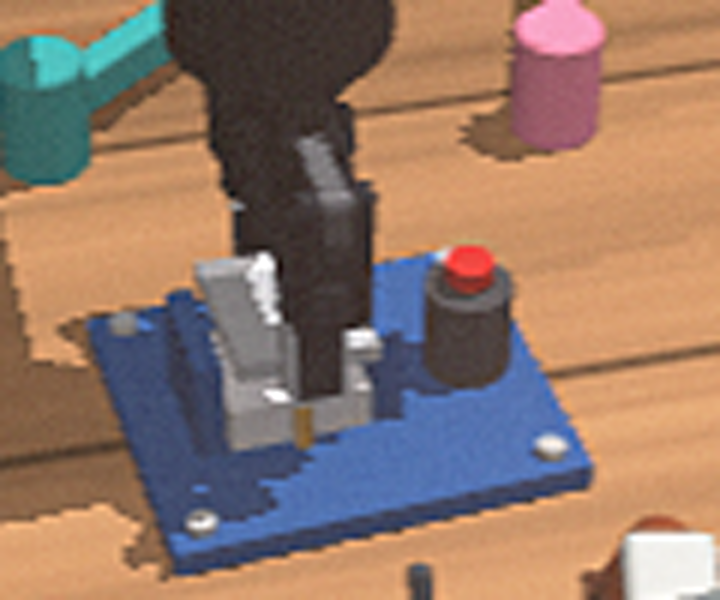

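```bash
cat > m.py <<'E'
from h import *
import sys
f=sys.argv[1]
s=np.load(f'pics/{f}.npy',allow_pickle=True).item();C=cam('wrist',s);T=T_wrist(s);Ti=np.linalg.inv(T)
im=cv2.imread(f'pics/{f}.png');hsv=cv2.cvtColor(im,cv2.COLOR_BGR2HSV)
m=cv2.inRange(hsv,(0,150,120),(8,255,255))|cv2.inRange(hsv,(174,150,120),(180,255,255));m[210:]=0;m[:,:250]=0;m[:,400:]=0
n,l,st,c=cv2.connectedComponentsWithStats(m);i=1+st[1:,4].argmax();pg=px2w(C,c[i],61)[0];print('peg',c[i],pg.round(1),'->seat',(pg-68*np.array([-.0666,.9978,0]))[:2].round(1))
def tz(uv,z):
    K,_=C;H=calibration('wrist')['hand_eye'];d=H[:3,:3]@np.r_[(np.array(uv)-K[:2,2])/np.diag(K)[:2],1];o=H[:3,3];return (o+d*(z-o[2])/d[2]).round(1)
cv2.imwrite(f'pics/{f}z.png',cv2.resize(im[200:400,220:430],None,fx=3,fy=3,interpolation=cv2.INTER_CUBIC))
for z in (30,): print('exp seat,pin px',w2px(C,[612.5,-71.4,30]).round(0),w2px(C,[612.5+23.9,-71.4+1.6,44]).round(1),w2px(C,[612.5+23.9,-71.4+1.6,37]).round(1))
print('cheek top outer/inner corners (y27,x+-22,z52):',w2px(C,[[612.5+a*.9978-b*.0666,-71.4+a*.0666+b*.9978,52] for a in(-22,22) for b in (27,37)]).round(0).tolist())
E
python3 m.py w15; python3 - <<'E'
from h import *
s=np.load('pics/w15.npy',allow_pickle=True).item();C=cam('wrist',s)
q=px2w(C,[(171.5,99.5),(465.5,95.5)],12);print(q.round(1));d=q[1]-q[0];a=np.arctan2(d[1],d[0]);print('yaw',np.degrees(a),np.hypot(*d[:2]));print(q.mean(0)-93*np.array([-np.sin(a),np.cos(a),0]))
E
```

```text
peg [328.23146944 166.35760728] [607.8  -2.7  61. ] ->seat [612.3 -70.6]
exp seat,pin px [[326. 308.]] [[383.2 321.8]] [[379.8 313.2]]
cheek top outer/inner corners (y27,x+-22,z52): [[270.0, 276.0], [269.0, 252.0], [385.0, 272.0], [386.0, 248.0]]
[[543.4  16.5  12. ]
 [670.3  24.8  12. ]]
yaw 3.774447047495355 127.20967284358787
[612.97369465 -72.14184026  12.        ]
```

View pics/w15z.png

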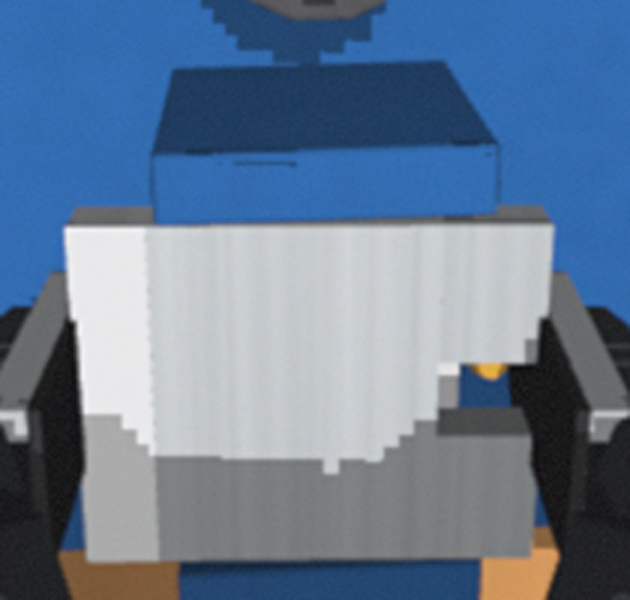

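```bash
python3 -m pendant '[[[0.04,0.1,0,0],[0.02,0.03,0,-0.1],[0,0,0.1,0],[0,0,0.1,0],[0,0,0.1,0],[0,0,0.05,0],[0,0,0,0],[0,0,0,0],[0,0,0,0],[0,0,0,0]]]' -1 40; python3 -c "
from h import *
s=sense();im=snapshot('wrist');cv2.imwrite('pics/w16.png',im[:,:,::-1]);np.save('pics/w16.npy',dict(s));
delta(tgt([1.4,.4,-45.5],[612.5,-71.4,33.5],3.3,-12),3.3)";python3 m.py w16
```

```text
time: 24.43
tool_pos: [614.8, -71.7, -1.1]
tcp_rot: [180.0, -3.2, 3.4]
ft_force: [-0.3, 0.4, -1.7]
finger_gap: 60.0
rows total [np.float64(-0.09), np.float64(-0.04), np.float64(0.54), np.float64(0.02)] tool [614.8 -71.7  -1.1] [179.95  -3.24   3.38] t 24.48 F [ 0.1 -0.1 -1.8] gap 60.2
peg [320.89754577 159.27541878] [607.8  -2.8  61. ] ->seat [612.4 -70.7]
exp seat,pin px [[319. 308.]] [[378.2 323.2]] [[374.8 314.3]]
cheek top outer/inner corners (y27,x+-22,z52): [[260.0, 275.0], [258.0, 249.0], [381.0, 271.0], [382.0, 246.0]]
```

View pics/w16z.png

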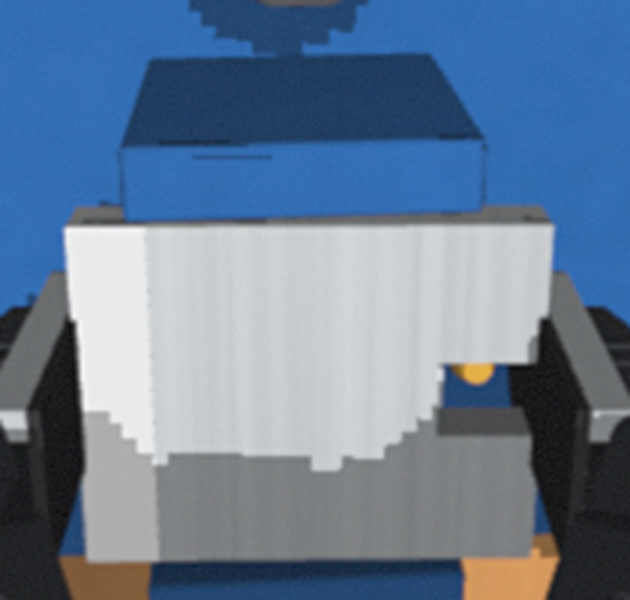

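```bash
python3 -m pendant '[[[-0.07,-0.03,0.08,0],[-0.01,0,0.08,0],[0,0,0.08,0],[0,0,0.08,0],[0,0,0.05,0],[0,0,0,0],[0,0,0,0],[0,0,0,0],[0,0,0,0],[0,0,0,0]]]' -1 40; python3 -c "
from h import *
s=sense();im=snapshot('wrist');cv2.imwrite('pics/w17.png',im[:,:,::-1]);np.save('pics/w17.npy',dict(s));
delta(tgt([1.4,.4,-45.5],[612.5,-71.4,33.5],3.3,-12),3.3)";python3 m.py w17
```

```text
time: 25.32
tool_pos: [613.4, -71.1, -9.5]
tcp_rot: [180.0, -3.2, 3.4]
ft_force: [0.4, 0.9, -0.8]
finger_gap: 60.1
rows total [np.float64(0.0), np.float64(-0.0), np.float64(0.13), np.float64(0.02)] tool [613.4 -71.   -9.4] [179.95  -3.24   3.38] t 25.37 F [-0.5 -0.1 -1.7] gap 60.1
peg [327.07162162 164.59155405] [607.8  -2.7  61. ] ->seat [612.3 -70.6]
exp seat,pin px [[323. 319.]] [[385.9 336.4]] [[382.  326.3]]
cheek top outer/inner corners (y27,x+-22,z52): [[261.0, 287.0], [259.0, 260.0], [389.0, 283.0], [391.0, 256.0]]
```

View pics/w17z.png

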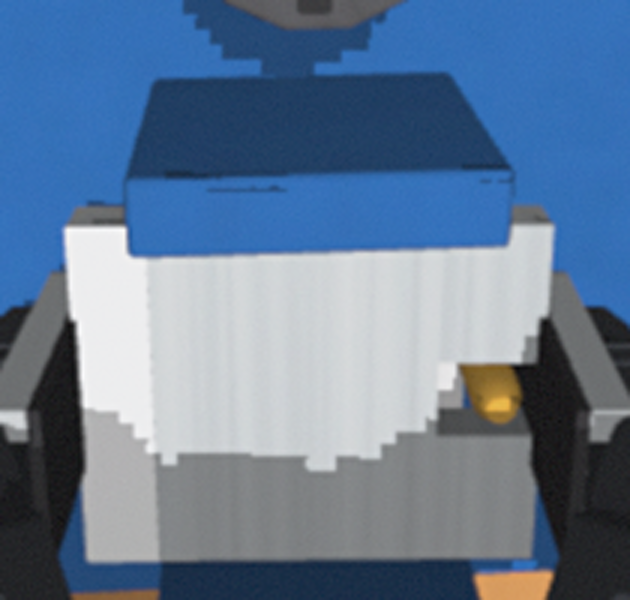

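```bash
python3 -m pendant '[[[0,0,0.05,0],[0,0,0.05,0],[0,0,0.03,0],[0,0,0.03,0],[0,0,0,0],[0,0,0,0],[0,0,0,0],[0,0,0,0],[0,0,0,0],[0,0,0,0]]]' -1 25; python3 -c "
from h import *
delta(tgt([1.4,.4,-45.5],[612.5,-71.4,33.5],3.3,-12),3.3)"
```

```text
time: 26.2
tool_pos: [614.1, -71.2, -10.2]
tcp_rot: [179.9, -3.3, 3.4]
ft_force: [-1.7, -1.3, 1.2]
finger_gap: 59.9
rows total [np.float64(-0.03), np.float64(-0.01), np.float64(0.09), np.float64(0.02)] tool [614.1 -71.2 -10.2] [179.94  -3.26   3.4 ] t 26.2 F [-1.7 -1.3  1.2] gap 59.9
```

```bash
python3 -m pendant '[[[0,0,0.06,0],[0,0,0.06,0],[0,0,0.06,0],[0,0,0.06,0],[0,0,0.04,0],[0,0,0,0],[0,0,0,0],[0,0,0,0],[0,0,0,0],[0,0,0,0]]]' -1 20; python3 -c "
from h import *
delta(tgt([1.4,.4,-45.5],[612.5,-71.4,33.5],3.3,-12),3.3)"
```

```text
time: 27.03
tool_pos: [614.7, -71.3, -10.3]
tcp_rot: [179.9, -3.2, 3.4]
ft_force: [-0.7, 0.3, 2.0]
finger_gap: 59.8
rows total [np.float64(-0.06), np.float64(-0.02), np.float64(0.08), np.float64(0.03)] tool [614.7 -71.3 -10.3] [179.94  -3.22   3.44] t 27.03 F [-0.7  0.3  2. ] gap 59.8
```

```bash
python3 -m pendant '[[[0,0,0,0],[0,0,0,0],[0,0,0,0],[0,0,0,0],[0,0,0,0],[0,0,0,0],[0,0,0,0],[0,0,0,0],[0,0,0,0],[0,0,0,0]]]' 0.55 20; python3 -c "
from h import *
s=sense();im=snapshot('wrist');cv2.imwrite('pics/w18.png',im[:,:,::-1]);np.save('pics/w18.npy',dict(s));
delta(tgt([1.4,.4,-45.5],[612.5,-71.4,33.5],3.3,-12),3.3)";python3 m.py w18
```

```text
time: 27.87
tool_pos: [615.1, -71.4, -10.7]
tcp_rot: [179.9, -3.3, 3.4]
ft_force: [-0.1, -0.8, -0.8]
finger_gap: 65.8
rows total [np.float64(-0.07), np.float64(-0.03), np.float64(0.06), np.float64(0.03)] tool [615.1 -71.4 -10.7] [179.93  -3.26   3.43] t 27.92 F [-0.2 -0.3  0.4] gap 66.4
peg [321.84236453 163.74318555] [607.8  -2.7  61. ] ->seat [612.4 -70.5]
exp seat,pin px [[319. 320.]] [[382.5 337.6]] [[378.7 327.4]]
cheek top outer/inner corners (y27,x+-22,z52): [[256.0, 288.0], [254.0, 260.0], [386.0, 284.0], [387.0, 257.0]]
```

View pics/w18z.png

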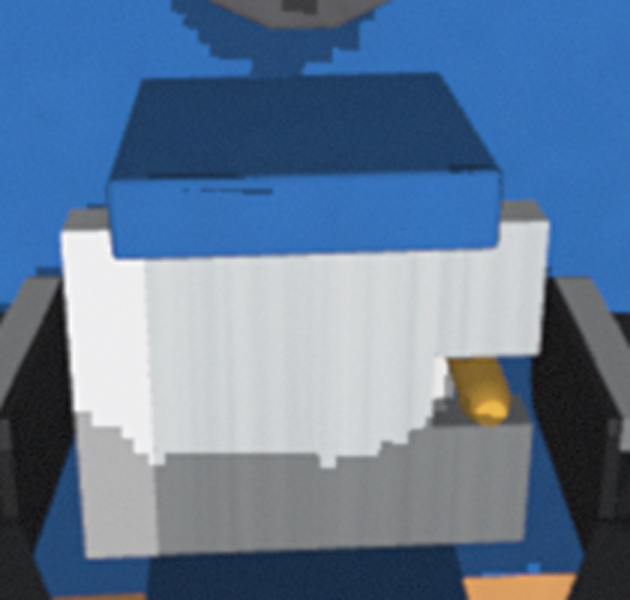

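```bash
python3 -m pendant '[[[0,0,-0.1,0],[0,0,-0.3,0],[0,0,-0.6,0],[0,0,-0.9,0],[0,0,-0.9,0],[0,0,-0.8,-0.2],[0,0,-0.3,-0.6],[0,0,0,-0.8],[0,0,0,-0.9],[0,0,0,-0.9]]]' 0.55 20; python3 -c "
from h import *
s=np.load('pics/w18.npy',allow_pickle=True).item();C=cam('wrist',s)
q=px2w(C,[(240.7,277),(402.5,273),(395,380),(248,386)],37);print(q.round(1),q.mean(0))
delta([600.5,199.5,60],91.5);plan([600.5,199.5,60],91.5,16)
s=sense();im=snapshot('wrist');cv2.imwrite('pics/w19.png',im[:,:,::-1])
im=snapshot('top');cv2.imwrite('pics/t19.png',cv2.resize(im[190:290,220:400,::-1],None,fx=4,fy=4,interpolation=cv2.INTER_CUBIC))"
```

```text
time: 28.75
tool_pos: [611.9, -71.9, 80.8]
tcp_rot: [178.9, -3.4, 19.5]
ft_force: [0.1, 0.2, -0.4]
finger_gap: 66.0
[[581.4 -49.5  37. ]
 [643.2 -45.7  37. ]
 [646.6 -96.1  37. ]
 [583.8 -99.9  37. ]] [613.72186049 -72.77666153  37.        ]
rows total [np.float64(3.93), np.float64(-13.0), np.float64(1.02), np.float64(-15.7)] tool [611.9 -71.9  80.8] [178.86  -3.39  19.52] t 28.75 F [ 0.1  0.2 -0.4] gap 66.0
0 0.25 -0.81 0.06 -0.98
1 0.31 -0.79 0.06 -0.98
2 0.37 -0.76 0.06 -0.98
3 0.43 -0.73 0.06 -0.98
4 0.49 -0.69 0.06 -0.98
5 0.54 -0.65 0.06 -0.98
6 0.59 -0.61 0.06 -0.98
7 0.64 -0.56 0.06 -0.98
8 0.68 -0.51 0.06 -0.98
9 0.72 -0.45 0.06 -0.98
10 0.75 -0.4 0.06 -0.98
11 0.78 -0.34 0.06 -0.98
12 0.8 -0.28 0.06 -0.98
13 0.82 -0.21 0.06 -0.98
14 0.84 -0.15 0.06 -0.98
15 0.85 -0.08 0.06 -0.98
```

View pics/w19.png

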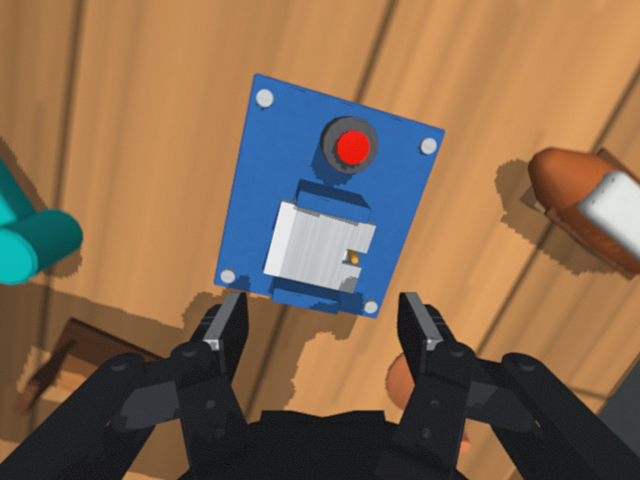

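```bash
python3 -m pendant '[[[0.25,-0.8,0,-0.95],[0.3,-0.8,0,-0.95],[0.37,-0.76,0,-0.95],[0.43,-0.73,0,-0.95],[0.48,-0.7,0,-0.95],[0.53,-0.66,0,-0.95],[0.58,-0.62,0,-0.95],[0.63,-0.57,0,-0.95],[0.67,-0.52,0,-0.95],[0.7,-0.46,0,-0.95]]]' 0.2 100;  python3 -m pendant '[[[0.75,-0.4,0.05,-0.95],[0.78,-0.34,0.05,-0.95],[0.8,-0.28,0.05,-0.95],[0.8,-0.2,0.05,-0.95],[0.7,-0.15,0.1,-0.95],[0.4,-0.05,0.1,-0.8],[0.1,0,0.1,-0.3],[0,0,0.1,0],[0,0,0,0],[0,0,0,0]]]'; python3 -c "
from h import *
s=sense();im=snapshot('wrist');cv2.imwrite('pics/w20.png',im[:,:,::-1]);np.save('pics/w20.npy',dict(s));
delta([600.5,199.5,60],91.5)"
```

```text
time: 29.68
tool_pos: [605.9, 100.0, 86.4]
tcp_rot: [176.6, -1.7, 62.7]
ft_force: [1.4, -0.2, 0.0]
finger_gap: 51.3
time: 30.52
tool_pos: [604.2, 199.8, 78.3]
tcp_rot: [176.1, -0.0, 89.6]
ft_force: [-0.8, 0.5, 0.6]
finger_gap: 51.1
rows total [np.float64(-0.0), np.float64(-0.25), np.float64(0.9), np.float64(-0.42)] tool [604.2 199.5  78.2] [ 1.7614e+02 -3.0000e-02  8.9600e+01] t 30.57 F [-0.3  0.4 -0.1] gap 51.1
```

View pics/w20.png

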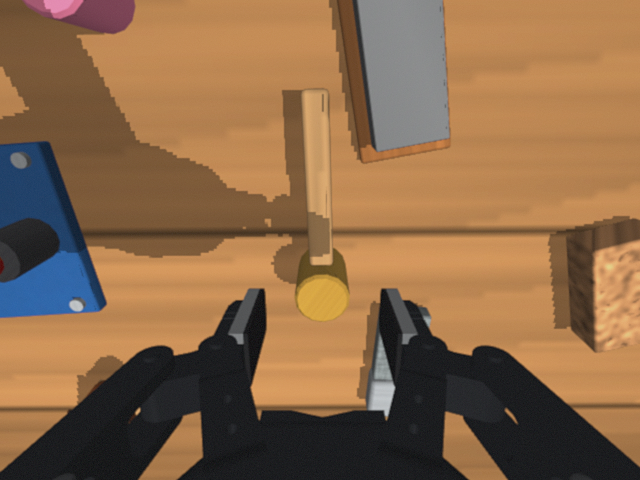

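```bash
python3 - <<'E'
from h import *
s=np.load('pics/w20.npy',allow_pickle=True).item();C=cam('wrist',s);im=cv2.imread('pics/w20.png');hsv=cv2.cvtColor(im,cv2.COLOR_BGR2HSV)
m=cv2.inRange(hsv,(20,140,150),(30,255,255));m[:260]=0;m[330:]=0;m[:,:285]=0;m[:,360:]=0
n,l,st,c=cv2.connectedComponentsWithStats(m);i=1+st[1:,4].argmax();print(st[i],c[i]);h=px2w(C,c[i],50)[0]
t=px2w(C,[(302.5,90),(328.5,90)],35);u=px2w(C,[(308.5,263),(333,263)],35);print(h.round(1),t.round(1),u.round(1))
d=u.mean(0)-t.mean(0);a=np.arctan2(d[1],d[0]);print('yaw',np.degrees(a),'head by tail',t.mean(0)+126*d/np.linalg.norm(d))
hh=(h+t.mean(0)+126*d/np.linalg.norm(d))/2;g=hh-34*np.array([np.cos(a),np.sin(a),0]);print('grip',g)
E
```

```text
[ 296  275   53   46 1771] [321.96103896 297.80350085]
[635.5 199.9  50. ] [[512.1 190.1  35. ]
 [512.2 204.4  35. ]] [[618.1 191.1  35. ]
 [618.2 207.4  35. ]]
yaw 1.0745873253905505 head by tail [638.15141934 199.62820441  35.        ]
grip [602.8354728  199.14886793  42.5       ]
```

```bash
python3 - <<'E'
from h import *
for z in (0,-23): p=tgt([0,0,-49],[602,198.2,25],91,z);print(p);delta(p,91)
E
```

```text
[605.29634426 198.28021379   0.        ]
rows total [np.float64(-0.06), np.float64(-0.21), np.float64(3.91), np.float64(-0.31)] tool [604.2 199.5  78.2] [ 1.7614e+02 -3.0000e-02  8.9600e+01] t 30.57 F [-0.3  0.4 -0.1] gap 51.1
[605.29634426 198.28021379 -23.        ]
rows total [np.float64(-0.07), np.float64(-0.28), np.float64(5.05), np.float64(-0.31)] tool [604.2 199.5  78.2] [ 1.7614e+02 -3.0000e-02  8.9600e+01] t 30.57 F [-0.3  0.4 -0.1] gap 51.1
```

```bash
python3 -m pendant '[[[-0.02,-0.05,0.2,-0.1],[-0.02,-0.05,0.5,-0.1],[-0.02,-0.05,0.7,-0.1],[0,-0.05,0.7,0],[0,0,0.7,0],[0,0,0.6,0],[0,0,0.4,0],[0,0,0.2,0],[0,0,0,0],[0,0,0,0]]]' 0.2 100; python3 -c "
from h import *
p=tgt([0,0,-49],[602,198.2,25],91,-23);delta(p,91)
s=sense();im=snapshot('wrist');cv2.imwrite('pics/w21.png',im[100:420,160:500,::-1]);np.save('pics/w21.npy',dict(s));
"
```

```text
time: 31.4
tool_pos: [605.6, 193.7, -9.2]
tcp_rot: [176.2, 0.1, 90.6]
ft_force: [0.4, -0.3, 1.1]
finger_gap: 51.2
rows total [np.float64(0.22), np.float64(-0.06), np.float64(0.69), np.float64(-0.08)] tool [605.6 193.7  -9.2] [1.7618e+02 1.0000e-01 9.0620e+01] t 31.4 F [ 0.4 -0.3  1.1] gap 51.2
```

View pics/w21.png

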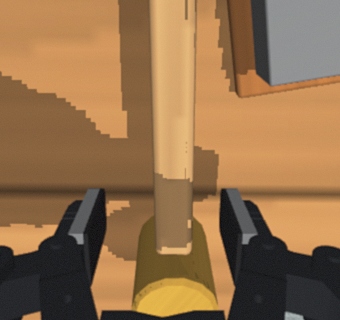

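```bash
python3 -m pendant '[[[0.1,-0.03,0.1,-0.08],[0.1,-0.03,0.15,0],[0,0,0.15,0],[0,0,0.12,0],[0,0,0.08,0],[0,0,0.03,0],[0,0,0,0],[0,0,0,0],[0,0,0,0],[0,0,0,0]]]' 0 100; python3 -c "
from h import *
p=tgt([0,0,-49],[602,198.2,25],91,-23);delta(p,91)
s=sense();im=snapshot('wrist');cv2.imwrite('pics/w22.png',im[100:420,160:500,::-1])
"
```

```text
time: 32.28
tool_pos: [607.9, 199.3, -19.2]
tcp_rot: [175.8, 0.1, 91.1]
ft_force: [0.0, 0.2, 0.3]
finger_gap: 42.7
rows total [np.float64(-0.05), np.float64(-0.13), np.float64(0.18), np.float64(0.01)] tool [607.9 199.3 -19.2] [1.7584e+02 5.0000e-02 9.1060e+01] t 32.28 F [0.  0.2 0.3] gap 42.7
```

View pics/w22.png

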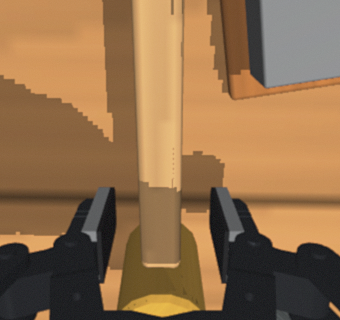

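```bash
python3 -m pendant '[[[0,-0.1,0.08,0],[0,-0.03,0.06,0],[0,0,0.03,0],[0,0,0,0],[0,0,0,0],[0,0,0,0],[0,0,0,0],[0,0,0,0],[0,0,0,0],[0,0,0,0]]]' -0.3 100; python3 -m pendant '[[[0,0,0,0],[0,0,0,0],[0,0,0,0],[0,0,0,0],[0,0,0,0],[0,0,0,0],[0,0,-0.1,0],[0,0,-0.3,0],[0,0,-0.4,0],[0,0,-0.5,0]]]' -1 110; python3 -c "
from h import *
p=tgt([0,0,-49],[602,198.2,25],91,-23);delta(p,91)
s=sense();im=snapshot('wrist');cv2.imwrite('pics/w23.png',im[:,:,::-1]);np.save('pics/w23.npy',dict(s))
"
```

```text
time: 33.17
tool_pos: [605.4, 199.2, -23.0]
tcp_rot: [175.8, 0.0, 91.0]
ft_force: [-0.2, -0.1, 0.6]
finger_gap: 30.0
time: 34.0
tool_pos: [600.0, 198.3, 0.7]
tcp_rot: [176.2, 0.1, 91.0]
ft_force: [0.1, 0.7, -2.7]
finger_gap: 14.4
rows total [np.float64(-0.01), np.float64(0.18), np.float64(1.2), np.float64(0.01)] tool [600.  198.3   0.7] [1.7624e+02 1.4000e-01 9.1040e+01] t 34.0 F [ 0.1  0.7 -2.7] gap 14.4
```

View pics/w23.png

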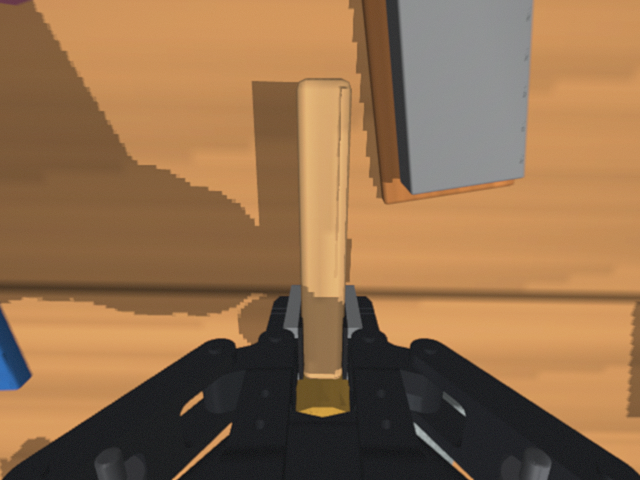

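```bash
python3 -m pendant '[[[0,0,-0.7,0],[0,0,-0.8,0],[0,0,-0.8,0],[-0.3,0,-0.5,0],[-0.6,-0.1,-0.1,0],[-0.8,-0.1,0,0],[-0.9,-0.1,0,0],[-0.9,-0.1,0,0],[-0.9,-0.1,0,0],[-0.9,-0.1,0,0]]]' -1 110; python3 -c "
from h import *
delta([576.6,-2.6,55],91)"
```

```text
time: 34.88
tool_pos: [588.2, 87.9, 68.3]
tcp_rot: [175.6, 0.0, 91.3]
ft_force: [0.4, 0.2, -2.5]
finger_gap: 14.6
rows total [np.float64(-4.51), np.float64(-0.73), np.float64(0.61), np.float64(0.07)] tool [588.2  87.9  68.3] [1.7561e+02 4.0000e-02 9.1340e+01] t 34.88 F [ 0.4  0.2 -2.5] gap 14.6
```

```bash
python3 -m pendant '[[[-0.8,-0.1,0,0],[-0.8,-0.1,0,0],[-0.8,-0.1,0,0],[-0.8,-0.1,0,0],[-0.5,-0.1,0,0],[-0.2,-0.05,0,0],[0,0,0,0],[0,0,0,0],[0,0,0,0],[0,0,0,0]]]' -1 110; python3 -c "
from h import *
delta([576.6,-2.6,55],91)
s=sense();im=snapshot('wrist');cv2.imwrite('pics/w24.png',im[:,:,::-1]);np.save('pics/w24.npy',dict(s))
b=snapshot('scene')[:,:,::-1];cv2.imwrite('pics/s24.png',cv2.resize(b[190:300,250:370],None,fx=5,fy=5,interpolation=cv2.INTER_CUBIC))
"
```

```text
time: 35.72
tool_pos: [573.5, -3.7, 64.3]
tcp_rot: [175.8, 0.2, 90.9]
ft_force: [-0.5, 1.1, -2.0]
finger_gap: 14.5
rows total [np.float64(0.05), np.float64(0.12), np.float64(0.48), np.float64(-0.01)] tool [573.5  -3.7  64.3] [1.7582e+02 1.5000e-01 9.0940e+01] t 35.72 F [-0.5  1.1 -2. ] gap 14.5
```

View pics/w24.png

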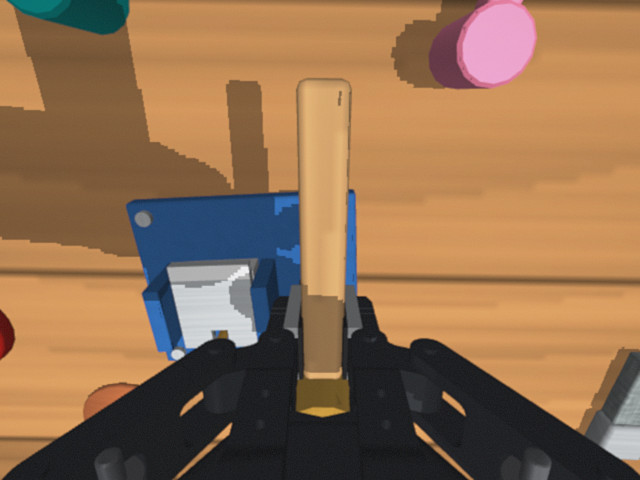

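View pics/s24.png

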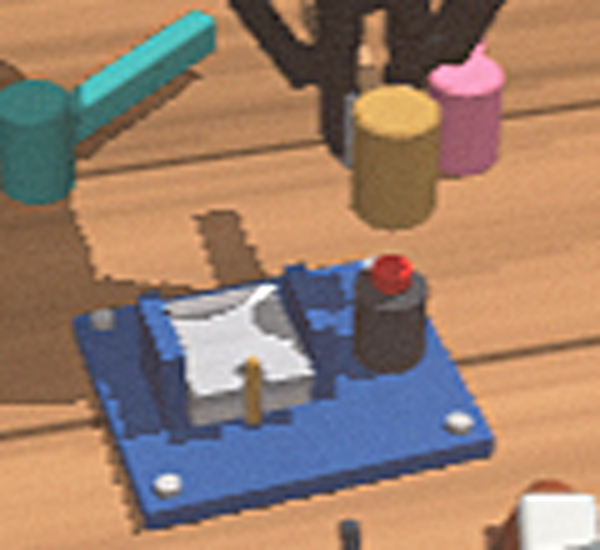

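```bash
python3 - <<'E'
from h import *
S=cam('scene');print(w2px(S,[604.1,-4.3,87.5]),w2px(S,[607.5,-3,61]),'seen face ~(328.6,231.4) peg',(250+392/5,190+272/5))
print(w2px(S,[[604.1,-4.3,137.5]]),'seen top',(250+398/5,190+110/5))
E
```

```text
[[325.79304381 231.0036003 ]] [[326.53009646 241.99035129]] seen face ~(328.6,231.4) peg (328.4, 244.4)
[[326.36157353 211.00798272]] seen top (329.6, 212.0)
```

```bash
python3 -m pendant '[[[0.03,0,0.2,0],[0.02,0,0.25,0],[0,0,0.25,0],[0,0,0.2,0],[0,0,0.1,0],[0,0,0,0],[0,0,0,0],[0,0,0,0],[0,0,0,0],[0,0,0,0]]]' -1 120; python3 -c "
from h import *
delta([576.6,-2.6,26],91)"; python3 -m pendant '[[[0,0,0.15,0],[0,0,0.2,0],[0,0,0.2,0],[0,0,0.2,0],[0,0,0.2,0],[0,0,0.2,0],[0,0,0.2,0],[0,0,0.2,0],[0,0,0.1,0],[0,0,0,0]]]' -1 120; python3 -c "
from h import *
delta([576.6,-2.6,26],91)"
```

```text
time: 36.65
tool_pos: [574.8, -0.6, 41.3]
tcp_rot: [175.9, 0.1, 91.1]
ft_force: [0.5, 0.1, -1.9]
finger_gap: 14.1
rows total [np.float64(-0.1), np.float64(0.03), np.float64(0.77), np.float64(0.03)] tool [574.8  -0.6  41.3] [1.759e+02 1.300e-01 9.112e+01] t 36.65 F [ 0.5  0.1 -1.9] gap 14.1
time: 37.48
tool_pos: [584.4, -1.2, 26.7]
tcp_rot: [175.2, 0.3, 91.2]
ft_force: [0.4, 0.3, -2.4]
finger_gap: 14.3
rows total [np.float64(-0.06), np.float64(-0.39), np.float64(0.0), np.float64(0.04)] tool [584.4  -1.2  26.7] [175.2    0.27  91.18] t 37.48 F [ 0.4  0.3 -2.4] gap 14.3
```

```bash
python3 -c "
from h import *
b=snapshot('scene')[:,:,::-1];cv2.imwrite('pics/s25.png',cv2.resize(b[190:300,250:370],None,fx=5,fy=5,interpolation=cv2.INTER_CUBIC))
"
```

```text
(no output)
```

View pics/s25.png

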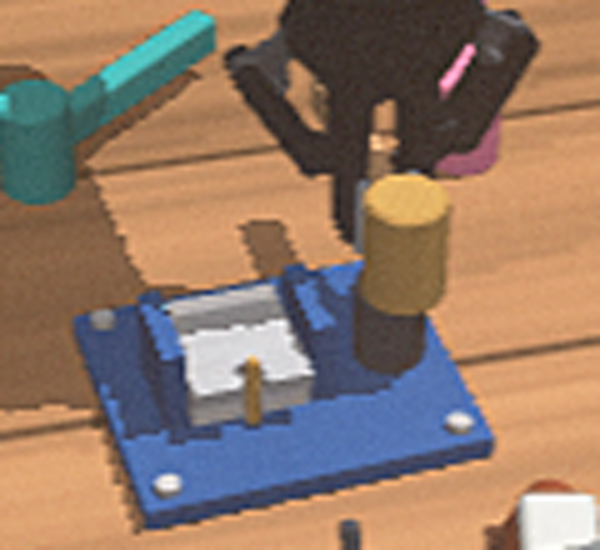

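```bash
python3 -m pendant '[[[-0.05,-0.2,0,0],[-0.05,-0.2,0,0],[0,0,0.15,0],[0,-0.02,0.2,0],[0,-0.02,0.25,0],[0,-0.02,0.3,0],[0,-0.02,0.35,0],[0,-0.02,0.4,0],[0,-0.02,0.45,0],[0,-0.02,0.5,0]]]' -1 120; python3 -c "
from h import *
delta([576.6,-2.6,26],91)"
```

```text
time: 38.37
tool_pos: [583.4, -4.1, 24.2]
tcp_rot: [174.7, 0.4, 91.4]
ft_force: [-66.2, 3.5, 101.5]
finger_gap: 14.5
rows total [np.float64(0.08), np.float64(-0.33), np.float64(-0.12), np.float64(0.1)] tool [583.4  -4.1  24.2] [174.67   0.42  91.44] t 38.37 F [-66.2   3.5 101.5] gap 14.5
```

```bash
python3 -m pendant '[[[0,0,-0.2,0],[0,0,-0.3,0],[0,0,-0.4,0],[0,0,-0.5,0],[0,0,-0.5,0],[0,0,-0.5,0],[0,0,-0.3,0],[0,0,0,0],[0,0,0,0],[0,0,0,0]]]' -1 120; python3 -c "
from h import *
delta([576.6,-2.6,26],91)
s=sense();im=snapshot('wrist');cv2.imwrite('pics/w26.png',im[:,:,::-1]);np.save('pics/w26.npy',dict(s))
b=snapshot('scene')[:,:,::-1];cv2.imwrite('pics/s26.png',cv2.resize(b[190:300,250:370],None,fx=5,fy=5,interpolation=cv2.INTER_CUBIC))
"
```

```text
time: 39.2
tool_pos: [575.7, -4.3, 83.8]
tcp_rot: [174.8, 0.4, 91.4]
ft_force: [0.4, 0.4, -2.3]
finger_gap: 14.5
rows total [np.float64(0.1), np.float64(-0.22), np.float64(2.88), np.float64(0.09)] tool [575.7  -4.3  83.8] [174.76   0.43  91.43] t 39.2 F [ 0.4  0.4 -2.3] gap 14.5
```

View pics/s26.png

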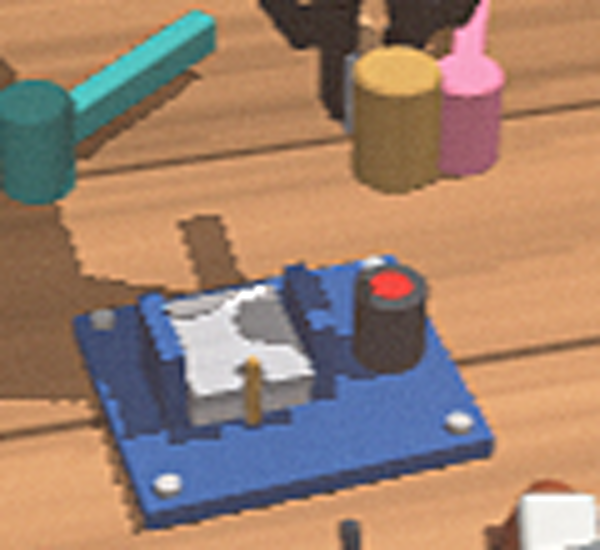

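View pics/w26.png

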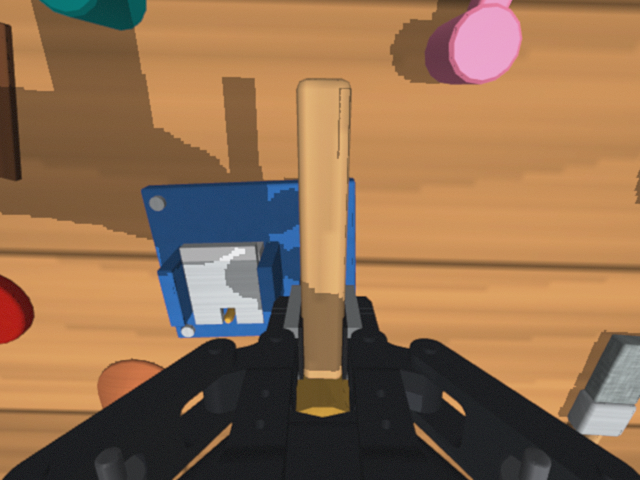

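```bash
python3 -m pendant '[[[0.5,0,0,0],[0.8,0.05,0,0],[0.95,0.1,0,0],[0.95,0.1,0,0],[0.95,0.1,0,0],[0.95,0.15,0,0],[0.95,0.15,0,0],[0.95,0.15,0,0],[0.95,0.15,0,0],[0.95,0.15,0,0]]]' -1 110; python3 -c "
from h import *
p=tgt([0,0,-49],[602,198.2,25],91,-21);print(p);delta(p,91)"
```

```text
time: 40.13
tool_pos: [589.0, 184.0, 77.8]
tcp_rot: [175.3, 0.4, 91.1]
ft_force: [-0.2, -0.9, -1.8]
finger_gap: 14.6
[605.9938461  197.92144748 -21.        ]
rows total [np.float64(0.72), np.float64(0.46), np.float64(4.99), np.float64(0.02)] tool [589.  184.   77.8] [175.33   0.41  91.08] t 40.13 F [-0.2 -0.9 -1.8] gap 14.6
```

```bash
python3 -m pendant '[[[0.2,0.1,0.3,0],[0.1,0.1,0.5,0],[0,0.1,0.6,0],[0,0.1,0.6,0],[0,0,0.6,0],[0,0,0.6,0],[0,0,0.4,0],[0,0,0.2,0],[0,0,0,0],[0,0,0,0]]]' -1 110; python3 -c "
from h import *
p=tgt([0,0,-49],[602,198.2,25],91,-21);print(p);delta(p,91)
b=snapshot('scene')[:,:,::-1];cv2.imwrite('pics/s27.png',cv2.resize(b[180:290,360:480],None,fx=5,fy=5,interpolation=cv2.INTER_CUBIC))"
```

```text
time: 40.97
tool_pos: [599.4, 190.8, -11.3]
tcp_rot: [175.9, 0.5, 91.1]
ft_force: [-0.4, 0.1, -1.5]
finger_gap: 14.6
[605.54229627 197.84033136 -21.        ]
rows total [np.float64(0.35), np.float64(0.28), np.float64(0.5), np.float64(0.03)] tool [599.4 190.8 -11.3] [175.86   0.49  91.12] t 40.97 F [-0.4  0.1 -1.5] gap 14.6
```

View pics/s27.png

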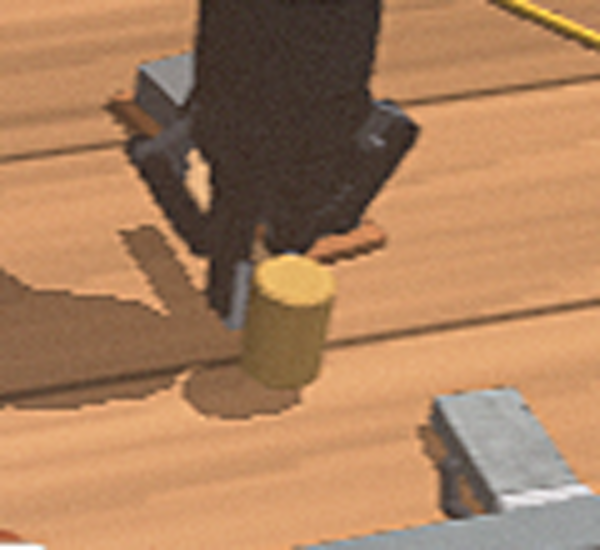

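```bash
python3 -m pendant '[[[0,0,0.1,0],[0,0,0.12,0],[0,0,0.1,0],[0,0,0.05,0],[0,0,0,0],[0,0,0,0],[0,0,0,0],[0,0,0,0],[0,0,0,0],[0,0,0,0]]]' -1 60; python3 -c "
from h import *
delta([600,191,-21],91)"; python3 -m pendant '[[[0,0,0.06,0],[0,0,0.06,0],[0,0,0.06,0],[0,0,0.04,0],[0,0,0,0],[0,0,0,0],[0,0,0,0],[0,0,0,0],[0,0,0,0],[0,0,0,0]]]' -1 40; python3 -c "
from h import *
delta([600,191,-21],91)"
```

```text
time: 41.85
tool_pos: [603.2, 191.7, -14.9]
tcp_rot: [175.5, 0.4, 91.1]
ft_force: [-0.3, -0.2, -1.8]
finger_gap: 14.5
rows total [np.float64(-0.03), np.float64(-0.18), np.float64(0.29), np.float64(0.03)] tool [603.2 191.7 -14.9] [175.46   0.4   91.14] t 41.85 F [-0.3 -0.2 -1.8] gap 14.5
time: 42.68
tool_pos: [603.4, 191.7, -20.0]
tcp_rot: [175.5, 0.4, 91.1]
ft_force: [-0.3, -0.0, -2.9]
finger_gap: 14.1
rows total [np.float64(-0.03), np.float64(-0.17), np.float64(0.03), np.float64(0.03)] tool [603.4 191.7 -20. ] [175.49   0.41  91.13] t 42.68 F [-0.3 -0.  -2.9] gap 14.1
```

```bash
python3 -m pendant '[[[0,0,0.06,0],[0,0,0.05,0],[0,0,0.04,0],[0,0,0,0],[0,0,0,0],[0,0,0,0],[0,0,0,0],[0,0,0,0],[0,0,0,0],[0,0,0,0]]]' -1 40; python3 -c "
from h import *
delta([600,191,-21],91)
b=snapshot('scene')[:,:,::-1];cv2.imwrite('pics/s28.png',cv2.resize(b[180:290,360:480],None,fx=5,fy=5,interpolation=cv2.INTER_CUBIC))"
```

```text
time: 43.52
tool_pos: [604.1, 191.8, -22.7]
tcp_rot: [175.4, 0.4, 91.1]
ft_force: [-0.4, 0.2, -1.6]
finger_gap: 14.2
rows total [np.float64(-0.04), np.float64(-0.2), np.float64(-0.1), np.float64(0.03)] tool [604.1 191.8 -22.7] [175.44   0.4   91.14] t 43.52 F [-0.4  0.2 -1.6] gap 14.2
```

View pics/s28.png

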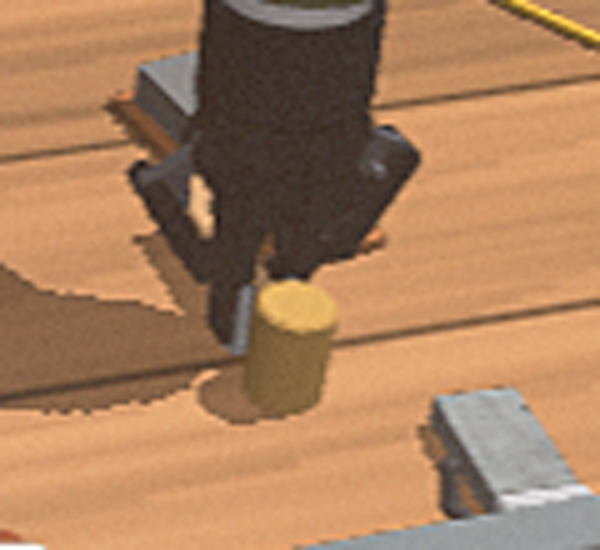

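```bash
python3 -m pendant '[[[0,0,0.06,0],[0,0,0.06,0],[0,0,0.05,0],[0,0,0,0],[0,0,0,0],[0,0,0,0],[0,0,0,0],[0,0,0,0],[0,0,0,0],[0,0,0,0]]]' -1 40; python3 -c "
from h import *
delta([600,191,-21],91)"
```

```text
time: 44.4
tool_pos: [605.6, 192.2, -22.8]
tcp_rot: [175.3, 0.4, 91.1]
ft_force: [-0.2, -0.6, -0.6]
finger_gap: 14.3
rows total [np.float64(-0.06), np.float64(-0.27), np.float64(-0.11), np.float64(0.03)] tool [605.6 192.2 -22.8] [175.32   0.37  91.14] t 44.4 F [-0.2 -0.6 -0.6] gap 14.3
```

Contact (z stopped, weight taken off). Release and rise.

```bash
python3 -m pendant '[[[0,0,0,0],[0,0,0,0],[0,0,0,0],[0,0,0,0],[0,0,0,0],[0,0,-0.1,0],[0,0,-0.3,0],[0,0,-0.5,0],[0,0,-0.8,0],[0,0,-0.8,0]]]' 0 40; python3 -m pendant '[[[0,-0.3,-0.8,0],[0,-0.5,-0.6,0],[-0.5,-0.5,-0.4,0],[-0.9,-0.2,0,0],[-0.95,0,0,0],[-0.95,0,0,0],[-0.95,0,0,0],[-0.7,0,0,0],[0,0,0,0],[0,0,0,0]]]'; python3 -c "
from h import *
s=sense();im=snapshot('wrist');cv2.imwrite('pics/w29.png',im[:,:,::-1]);np.save('pics/w29.npy',dict(s))
b=snapshot('scene')[:,:,::-1];cv2.imwrite('pics/s29.png',b)
delta([600,0,100],91)"
```

```text
time: 45.23
tool_pos: [599.3, 191.8, 26.8]
tcp_rot: [175.6, 0.4, 91.1]
ft_force: [0.4, 1.3, -0.1]
finger_gap: 42.6
time: 46.07
tool_pos: [573.6, 91.4, 81.6]
tcp_rot: [174.4, 0.2, 91.3]
ft_force: [-0.5, -0.3, -0.1]
finger_gap: 42.8
rows total [np.float64(-4.64), np.float64(1.29), np.float64(-0.79), np.float64(0.08)] tool [573.6  92.1  81.4] [174.38   0.23  91.35] t 46.17 F [-0.8  0.4  0.4] gap 42.6
```

View pics/w29.png

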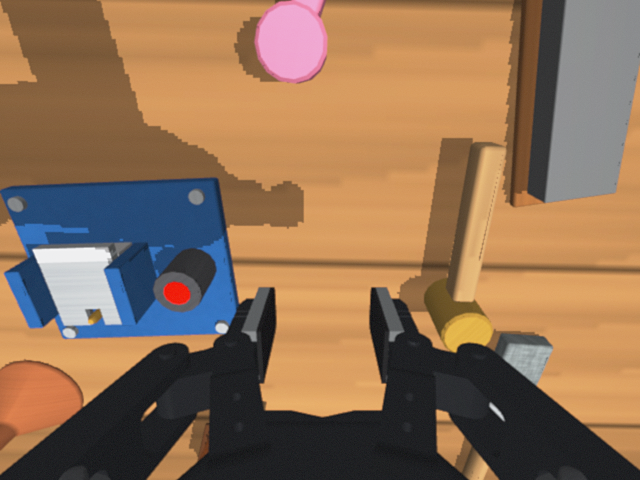

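View pics/s29.png

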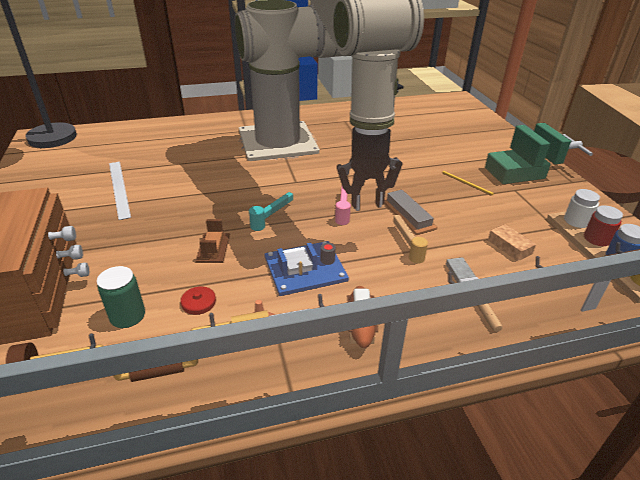

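```bash
python3 - <<'E'
from h import *
s=np.load('pics/w29.npy',allow_pickle=True).item();C=cam('wrist',s);im=cv2.imread('pics/w29.png');hsv=cv2.cvtColor(im,cv2.COLOR_BGR2HSV)
m=cv2.inRange(hsv,(0,150,120),(8,255,255))|cv2.inRange(hsv,(174,150,120),(180,255,255));m[:260]=0;m[320:]=0;m[:,:140]=0;m[:,220:]=0
n,l,st,c=cv2.connectedComponentsWithStats(m);i=1+st[1:,4].argmax();print(st[i],c[i],px2w(C,c[i],49))
for z in (49,50,52,55): print(z,w2px(C,[607.6,-3.2,z]))
cv2.imwrite('pics/w29z.png',cv2.resize(im[220:350,0:240],None,fx=3.3,fy=3.3,interpolation=cv2.INTER_CUBIC))
E
```

```text
[164 282  27  23 481] [176.48648649 292.74636175] [[607.85453811  -3.18905975  49.        ]]
49 [[176.41317841 292.41712215]]
50 [[175.81850729 293.26586793]]
52 [[174.61467487 294.98404063]]
55 [[172.77180722 297.61427792]]
```

View pics/w29z.png

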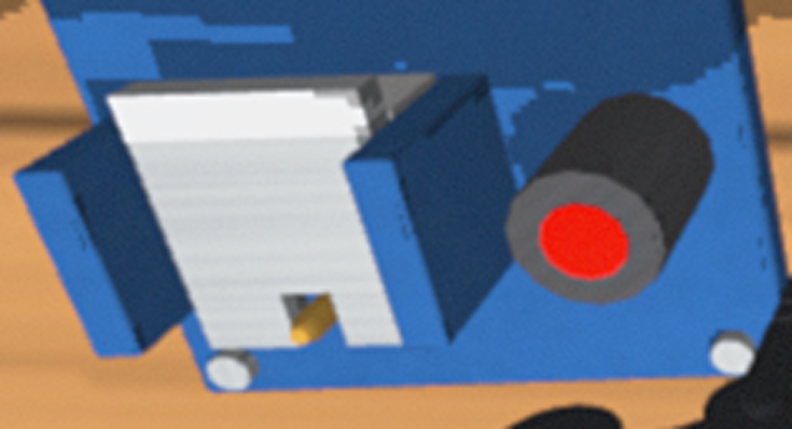

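The peg cap is at about 49 mm, so it is fully home. The blade lies flat with its notch over the pin, and the mallet stands free on the bench. The robot is touching nothing.

```bash
python3 -c "
from h import *
print(hand_in());s=sense();print(s['time'],s['ft_force'])"
```

```text
the job is handed in; nothing more can be done
None
the job is handed in; nothing more can be done
```

The job is done and handed in at about 46 s, but the wrist force may have passed its 120 N limit while I pressed the peg home.

**What I did:** I took the blade from the rest, laid it across the hone, gripped it again by its ends and set it on the jig bed. I then pressed the peg home with the held mallet and stood the mallet back within about 10 mm of where it started.

**Last checks:**
- **Blade:** it lies flat between the cheeks with its notch round the pin. Its measured centre was within about 2 mm of the seat just after release, and the last pictures show it still seated.
- **Peg:** its cap reads about 49 mm above the bench, which is fully home.
- **Mallet:** it stands on its face on the bench, clear of the jig.
- **Other things:** nothing else looks moved in the scene view.
- **Robot:** it was free of everything when I handed in.

**What went wrong or disagreed:**
- **Wrist force:** the last press on the peg ended on a reading of (-66, 4, 102) N, about 121 N in total. I pushed harder than needed there and backed off with the next move.
- **Fingertips:** they sit about 30 mm farther back than the stated TCP. My first grasp therefore closed empty above the blade, and I corrected for it after that.
- **Tool tilt:** it drifted to about 3–5°, so the blade was about 3° off level when it met the bed and settled flat on release.

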